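Set out the straw-work sales counter

ROBOT

A 6-joint arm with a two-finger parallel gripper is mounted at the origin on the work surface. World frame = base frame: x ahead of the robot, y to its left, z up, the work surface at z = 0. Lengths are in m, angles in rad, forces in N, time in s.
With the tool pointing down it reaches from about 0.35 to 0.775 m from the base axis. Payload 5.5 kg.
Tool frame: the origin (TCP) lies at the very end of the fingers, on their centre line; the grasp point (between the pads) lies 19 mm behind it; z points along the fingers, y is the direction in which the jaws open and shut (so a half turn about z gives the same grasp; the last joint's range is limited). The gripper opens to 85 mm and grips with 20 to 120 N. Pads are 22 mm wide; open, the fingers measure 114 mm over their backs; the gripper's body (76 mm by 85 mm) begins 54 mm behind the grasp point. The pads swing forward as they close: fully open they stand 13 mm farther back than shut.
Start: joints at [-1.342, 0.313, 0.046, 1.304, 0, 1.431], TCP at [0.207, -0.536, 0.231] pointing down, gripper open.
Joint ranges: [-2.76, 2.76], [-0.86, 1.69], [-1.03, 1.26], [-2.2, 2.34], [-1.47, 1.5], [-3.14, 3.14]. Speed limits (rad/s): [2.57, 2.57, 3.14, 3.14, 3.14, 3.14].

INTERFACE

Orientations are given as [roll, pitch, yaw] about the fixed x, y, z axes, in that order (R = Rz(yaw) Ry(pitch) Rx(roll)).
In Python, from rig import * gives the robot as it stands. The module is installed in compiled form; this text tells all that it offers.
- The arm moves only by the shell command python3 -m creep 'ROWS' [OPENING]. ROWS is text: rows parted by semicolons, each of 6 numbers parted by spaces: the shift along the tool's x, y, z scaled (see below), then the turn, a rotation vector about the tool's x, y, z scaled (see below). A call has 1 to 5 rows; each row is the pose to reach, as a shift and turn from the pose commanded when the call began, along the tool's axes at that moment; what a row does not reach only later rows make up. The controller multiplies each number of a shift by 100 mm and each number of a turn by 120 degrees. A row lasts 1/8 s, in which the tool goes at most 62.5 mm and 10.7 degrees, less where a joint would pass 70% of its speed; a pose out of reach is approached as far as the arm can. A call with a number of a shift or a turn outside -1 to 1 is refused whole. A call with a gripper value outside its range is refused whole. OPENING is the opening, from -1 (shut) to 1 (fully open), set as the call begins (- or left out, the last holds). The fingers move at their own pace and stop on an object; the grip force is fixed at half the most. Time passes only in rows, so rows that repeat a pose let the fingers close. It gives the time, the measured TCP pose, the force and the opening at its end, in the units of the state.
- state(): the state, without advancing time (a new reading comes with each control period).
- grab_frame(name): name is "scene" or "side" or "wrist"; returns (picture, depth): 400x640x3 uint8, red, green, blue; 400x640 float32, m along the optical axis (not along the pixel's ray), 0 where there is no reading.
- camera_info(name): a dict with "vertical_fov" (degrees; the focal length in pixels is half the picture's height over the tangent of half this angle, whatever the lens; pixels are square), "cx", "cy" (the principal point, pixels), "camera_from_world" (4x4, takes a point from world to camera coordinates); the wrist camera has in their place "T_tool_cam" (4x4, takes a point from camera to tool coordinates, whose origin is the TCP and whose axes are the flange's). Camera axes: x right, y up, looking along -z (the intrinsics and any distortion apply to the point x, -y, -z); pixel columns grow to the right and rows downward; lengths in m; the calibration is good to about 2 mm. The wrist camera is an equidistant fisheye: a pixel r from the principal point sees the ray r / f radians off the axis. A picture is of the moment at which its call begins: read the wrist's pose just before it. camera_info takes no time and is no camera call.
- job_done(): hands the job in, once; it reports no verdict.
The state is a dict: "clock": time; "joint_positions": joint angles; "dq": joint speeds; "joint_torque": joint torques, N m; "position": TCP position; "tool_rot": TCP orientation; "ft_force": force on the tool from outside, world axes, zero at the start; "torque": the same for the moment, N m; "grip_width": finger opening in m.
Only numpy, scipy, OpenCV 4.12 (cv2) and the standard library are available. Lean on these libraries where they do the work, as an engineer would, in place of code of your own. Each camera call takes 0.05 s, during which the arm holds its last target.

TASK

Set out the sales counter: lay every octagonal straw-inlaid tube in a groove of its own in the wooden tray and slide it under the brass keeper bar until its end is fully home against the end stop. In whichever order suits, also lift the small framed picture out of its stand by the finger tab, hook its hanger over the rail close to the right-hand post (right as the robot sees it) and slide it along the rail, without lifting it off, until the hanger is centred on the brass sleeve, with the whole width of its strap on the sleeve. Leave the picture hanging still and everything else on the counter as it stands.

Things in the scene. Friction and masses are not known exactly. Their poses are not given: they have to be found in the camera images.
- tray: Fixed wooden presentation tray. Origin: centre of its underside, on the table; x along the grooves towards the end stop, z up. Five 90-degree V-grooves (y = -100, -50, 0, 50, 100 mm) from the open end at x = -125 mm to the stop's face at x = 100 mm; 14 mm deep, 28 mm wide; lands between them 24 mm above the table. Stop ledge 16 mm thick, 50 mm high. A tube that is home has its centre at x = 25 mm.
- keeper (a point): Middle of the tray's keeper bar, axes as the tray's: a fixed 8 mm round brass bar across all grooves, 34 mm before the stop's face, its underside 43 mm above the table, 4 mm over the tops of seated tubes, between 52 mm high cheeks at tray y = +-138 mm. Tubes cannot be lowered past it into the stop end: they are slid under it.
- groove3 (a point): The middle groove (y = 0) of the tray: the point on the stop's face where the axis of a tube lying in this groove meets it, 27 mm above the table (a seated tube has its top at 39 mm); axes as the tray's. The other grooves are 50 and 100 mm to either side.
- tube1: Loose straw-inlaid black wooden tube, a regular octagonal rod 150 mm long and 24 mm across the flats, about 70 g, both ends alike, flat ends; lies on the table on one of its flats. Origin at its centre, x along its length. Three to five of the tubes are present.
- tube2: Loose straw-inlaid black wooden tube, a regular octagonal rod 150 mm long and 24 mm across the flats, about 70 g, both ends alike, flat ends; lies on the table on one of its flats. Origin at its centre, x along its length. Three to five of the tubes are present.
- tube3: Loose straw-inlaid black wooden tube, a regular octagonal rod 150 mm long and 24 mm across the flats, about 70 g, both ends alike, flat ends; lies on the table on one of its flats. Origin at its centre, x along its length. Three to five of the tubes are present.
- tube4: Loose straw-inlaid black wooden tube, a regular octagonal rod 150 mm long and 24 mm across the flats, about 70 g, both ends alike, flat ends; lies on the table on one of its flats. Origin at its centre, x along its length. Three to five of the tubes are present.
- tube5: Loose straw-inlaid black wooden tube, a regular octagonal rod 150 mm long and 24 mm across the flats, about 70 g, both ends alike, flat ends; lies on the table on one of its flats. Origin at its centre, x along its length. Three to five of the tubes are present.
- picture: Small framed straw picture, 100 mm wide (y), 110 mm high (z), 12 mm thick (x), 0.16 kg, with a rigid hanger on its top edge; waits upright in a slotted stand. Origin: middle of the frame's lower edge. It hangs with the frame on the robot's side of the rail (frame's middle 15.5 mm to the -x side of the rail's axis); let go on the rail it swings briefly and leans 0.1 to 0.25 rad.
- hook_seat (a point): Point in the hanger where the rail's axis lies once hung, 15.5 mm in x and 146 mm in z from the picture's origin; axes as the picture's. The hanger is a 24 mm wide steel strap rising from the frame, bent into an inverted 90-degree V open downwards, with a short lip on the +x side; the mouth is 22 mm wide, centred on this point; the lip ends 13 mm below this point.
- tab (a point): Centre of the hanger's wooden finger tab, 12 mm thick (x), 30 mm wide (y), 32 mm high, standing on top of the strap 25 mm above the hook seat (tab from 9 to 41 mm above it); axes as the picture's.
- stand: Fixed slotted wooden stand for the picture, 90 mm (x) by 112 mm (y), 38 mm high, slot 17 mm wide, its floor 12 mm above the table; origin at the centre of its underside, slot along y. The picture lifts straight up out of it.
- rail_axis (a point): Middle of the fixed counter rail, on its axis: a 10 mm round steel bar along this frame's y, 205 mm above the table, between two posts at y = +-225 mm (18 mm square, as high as the bar); x points away from the robot, y = -225 mm is the right-hand post as the robot sees it. A small picture already hangs, fixed, at y = 135 to 210 mm. Its foot is a plank 85 mm wide, 14 mm thick.
- mark_mid (a point): Middle of the mark, on the bar's axis: a brass sleeve 44 mm long around the bar, flush, somewhere near the middle of the rail; the hanger slides over it freely. Axes as the rail's.
- glue_jar: Bystander, loose, not part of the job: glue jar, 56 mm across, 70 mm high.
- tape_roll: Bystander, loose, not part of the job: roll of tape, 84 mm across, 24 mm high, lying flat.
- brush: Bystander, loose, not part of the job: brush lying down, 190 mm long.
- gift_box: Bystander, loose, not part of the job: straw-coloured gift box, 110 x 160 x 45 mm.
- small_box: Bystander, loose, not part of the job: small straw-coloured box, 80 x 80 x 40 mm.
- mallet: Bystander, loose, not part of the job: hammer lying down, 220 mm long.
- mug: Bystander, loose, not part of the job: white mug, 76 mm across, 85 mm high.
- burnisher: Bystander, loose, not part of the job: flat wooden-handled burnisher lying down, 190 mm long.
Mind the look-alikes: they are no part of the job. Leave any red look-alike of the tube1 alone.

How it is judged:
By the outcome, as a careful person would: the job done as asked, in the order asked, and still so for the second after the job is handed in, with the robot touching nothing.
Of tube1, tube2, tube3, tube4, tube5 only 3 to 5 are there at a start; the rules pass over those that are not, and their reading is None.
At some moment in a run one of tube1, tube2, tube3, tube4, tube5 may be knocked a few centimetres aside while the robot is not near it.
It also fails if it takes over 210 s, if anything falls off the work surface, if the arm or the gripper's body presses on something with over 40 N, if the wrist force passes 120 N, or if a joint passes its speed limit or range.

## Working session

There is one attempt and no reset: what is moved stays moved. The work goes in short steps, Python scripts to look and compute and a shell command to move; the robot and the scene stay as the last step left them, time stands still between calls to the robot, and variables do not carry over. Pictures are saved under pics/ and viewed, and the job is handed in when it is done.

```bash
mkdir -p pics; python3 - <<'E'
from rig import *
import cv2
s=state();print(s)
for n in("scene","side","wrist"):
    p,d=grab_frame(n);cv2.imwrite(f"pics/{n}0.png",p[:,:,::-1]);print(n,{k:v for k,v in camera_info(n).items()})
E
```

```text
{'clock': 0.0, 'joint_positions': array([-1.34160017e+00,  3.14015004e-01,  4.49856470e-02,  1.30356179e+00,
       -2.29656406e-05,  1.43120877e+00]), 'dq': array([-0.0007981 , -0.00165018,  0.00111398,  0.00049745,  0.00107732,
       -0.00039044]), 'joint_torque': array([ 6.31431903e-04, -4.80630469e+01,  2.98531491e+01,  1.92732818e-02,
       -2.63102828e-05, -7.29454001e-06]), 'position': array([ 0.20715499, -0.53586021,  0.23040326]), 'tool_rot': array([-3.13981210e+00, -2.26979412e-04,  3.68783539e-01]), 'ft_force': array([0.01911856, 0.29931436, 0.49685473]), 'torque': array([-0.0007831 ,  0.01805003, -0.03376067]), 'grip_width': 0.08543065464865458}
scene {'vertical_fov': 48.83497671034695, 'cx': 320.5041506492898, 'cy': 198.96593153855443, 'camera_from_world': array([[ 0.66004502,  0.75118399, -0.00794858, -0.30153895],
       [-0.60906254,  0.54130064,  0.5796865 ,  0.22313284],
       [ 0.43975379, -0.37777801,  0.81480082, -1.71882313],
       [ 0.        ,  0.        ,  0.        ,  1.        ]])}
side {'vertical_fov': 46.321869153335925, 'cx': 317.71511858191127, 'cy': 194.6629902955996, 'camera_from_world': array([[-0.03461372, -0.9993759 , -0.00705059, -0.00830043],
       [ 0.58895792, -0.02609737,  0.80774222, -0.41803887],
       [-0.80742211,  0.02380646,  0.58949367, -1.04721204],
       [ 0.        ,  0.        ,  0.        ,  1.        ]])}
wrist {'vertical_fov': 65.70646984690485, 'cx': 315.95235419409954, 'cy': 195.35995317305054, 'T_tool_cam': array([[ 4.93993236e-04,  9.51155423e-01,  3.08712029e-01,
         7.96992718e-02],
       [ 9.99999832e-01, -3.76627979e-04, -4.39767146e-04,
        -9.68701493e-04],
       [-3.02017318e-04,  3.08712195e-01, -9.51155450e-01,
        -1.43462812e-01],
       [ 0.00000000e+00,  0.00000000e+00,  0.00000000e+00,
         1.00000000e+00]])}
```

View pics/scene0.png

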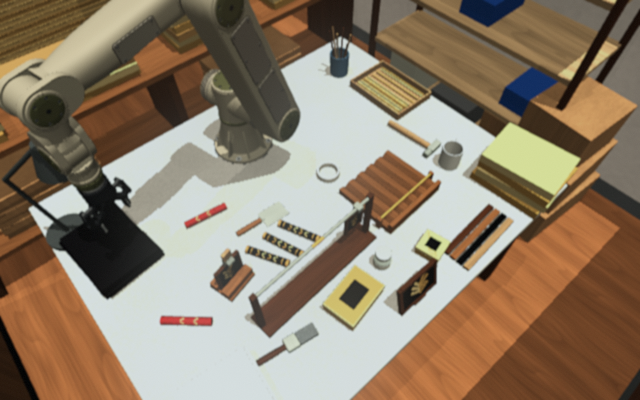

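View pics/side0.png

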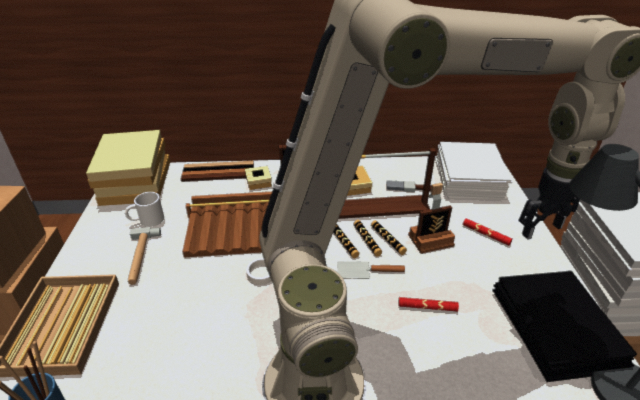

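View pics/wrist0.png

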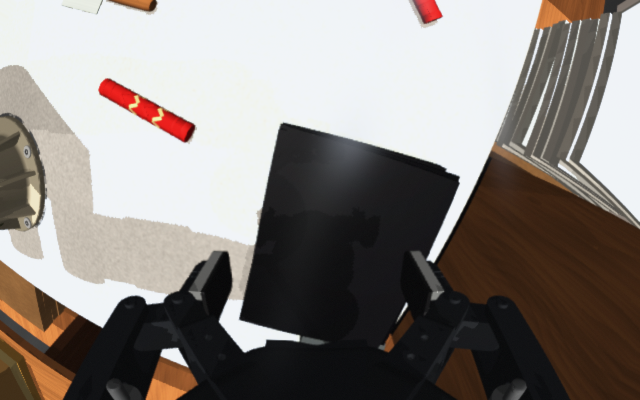

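```bash
cat > h.py <<'E'
from rig import *
import cv2, numpy as np
from scipy.spatial.transform import Rotation as Ro
def K(n):
    c=camera_info(n);f=200/np.tan(np.radians(c["vertical_fov"])/2);return c,f
def unproj(n,u,v,d,T=None):
    c,f=K(n);u=np.asarray(u,float);v=np.asarray(v,float)
    x=(u-c["cx"])/f;y=(v-c["cy"])/f
    if n=="wrist":
        r=np.hypot(x,y)+1e-12;t=np.tan(r)/r;x=x*t;y=y*t
    P=np.stack([x*d,-y*d,-d*np.ones_like(x)],-1)
    if n=="wrist":
        M=T@c["T_tool_cam"]
    else: M=np.linalg.inv(c["camera_from_world"])
    return P@M[:3,:3].T+M[:3,3]
def proj(n,P,T=None):
    c,f=K(n);P=np.atleast_2d(P)
    M=c["camera_from_world"] if n!="wrist" else np.linalg.inv(T@c["T_tool_cam"])
    q=P@M[:3,:3].T+M[:3,3];x=q[:,0]/-q[:,2];y=-q[:,1]/-q[:,2]
    if n=="wrist":
        r=np.hypot(x,y)+1e-12;t=np.arctan(r)/r;x=x*t;y=y*t
    return np.stack([x*f+c["cx"],y*f+c["cy"]],-1)
def ray_z(n,u,v,z,T=None):
    a=unproj(n,u,v,0.5,T);b=unproj(n,u,v,1.0,T)
    t=(z-a[...,2])/(b[...,2]-a[...,2]);return a+(b-a)*t[...,None]
def toolT():
    s=state();T=np.eye(4);T[:3,:3]=Ro.from_euler('xyz',s["tool_rot"]).as_matrix();T[:3,3]=s["position"];return T
def cloud(n,d,T=None):
    v,u=np.mgrid[:400,:640];return unproj(n,u,v,d,T)
def grab(n,tag):
    T=toolT();p,d=grab_frame(n);cv2.imwrite(f"pics/{tag}.png",p[:,:,::-1]);np.savez(f"pics/{tag}.npz",p=p,d=d,T=T);return p,d,T
def crop(tag,out,u0,u1,v0,v1,k):
    i=cv2.imread(f"pics/{tag}.png")[v0:v1,u0:u1];cv2.imwrite(f"pics/{out}.png",cv2.resize(i,None,fx=k,fy=k,interpolation=cv2.INTER_CUBIC))
def rel(p,rpy):
    "target tcp p (m), rpy -> row numbers from present measured pose"
    T=toolT();R=T[:3,:3];s=R.T@(np.array(p)-T[:3,3])/0.1
    r=Ro.from_matrix(R.T@Ro.from_euler('xyz',rpy).as_matrix()).as_rotvec()/np.radians(120)
    return np.round(s,3),np.round(r,4)
E
python3 - <<'E'
from h import *
p,d,T=grab("scene","s1")
crop("s1","s1a",230,390,180,330,5)
crop("s1","s1b",330,530,120,320,3)
P=cloud("scene",d)
for u,v in [(275,258),(285,245),(300,230),(230,255),(255,300),(368,205),(205,214),(187,320)]:
    print(u,v,P[v,u].round(3))
E
```

```text
275 258 [ 0.495 -0.225  0.022]
285 245 [ 0.481 -0.173  0.026]
300 230 [ 0.47  -0.101  0.026]
230 255 [ 0.474 -0.352  0.17 ]
255 300 [ 0.642 -0.384  0.202]
368 205 [0.612 0.056 0.175]
205 214 [ 0.206 -0.301  0.025]
187 320 [ 0.486 -0.542  0.024]
```

View pics/s1a.png

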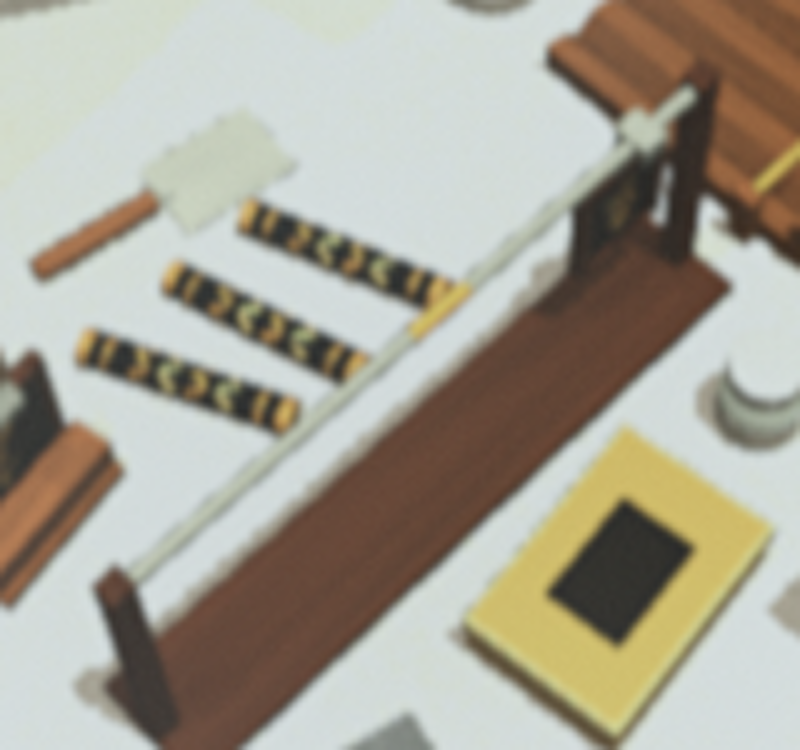

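View pics/s1b.png

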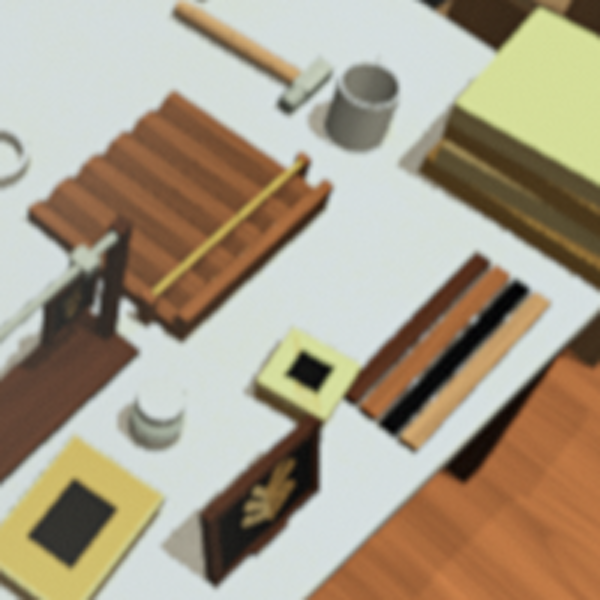

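```bash
cat >> h.py <<'E'
def plan(p,yaw,maxs=0.1):
    "print calls to go from here to tool-down pose p,yaw"
    T=toolT();p=np.array(p,float)
    Rg=Ro.from_euler('xyz',[np.pi,0,yaw]).as_matrix()
    R0=T[:3,:3];dv=Ro.from_matrix(R0.T@Rg).as_rotvec();D=p-T[:3,3]
    n=1
    while True:
        ok=np.degrees(np.linalg.norm(dv))/n<=53
        for i in range(n):
            R=R0@Ro.from_rotvec(dv*i/n).as_matrix()
            if np.abs(R.T@D/n).max()>maxs: ok=False
        if ok: break
        n+=1
    for i in range(n):
        R=R0@Ro.from_rotvec(dv*i/n).as_matrix()
        s=R.T@D/n;k=max(np.linalg.norm(s)/.0625,np.degrees(np.linalg.norm(dv))/n/10.7)
        print(np.round(s/.1,3),np.round(dv/n/np.radians(120),4),"rows>=%.1f"%k)
    s=state();print("t",round(s["clock"],2),"j",s["joint_positions"].round(2),"p",s["position"].round(4),"rpy",s["tool_rot"].round(3),"w",round(s["grip_width"],4),"F",s["ft_force"].round(1))
E
python3 - <<'E'
from h import *
plan([0.36,-0.15,0.36],np.pi)
plan([0.28,-0.48,0.36],np.pi/2)
c,f=K("scene");print(np.linalg.inv(c["camera_from_world"])[:3,3])
z=np.load("pics/s1.npz");P=cloud("scene",z["d"]).reshape(-1,3);
# tray lands/top
m=(P[:,0]>.3)&(P[:,0]<.8)&(P[:,1]>.02)&(P[:,1]<.45)&(P[:,2]>.006)&(P[:,2]<.032)
Q=P[m];print(len(Q),Q.min(0),Q.max(0))
m=(P[:,0]>.5)&(P[:,0]<.8)&(P[:,1]>-.5)&(P[:,1]<.2)&(P[:,2]>.19)&(P[:,2]<.215)
Q=P[m];print(len(Q),Q.min(0),Q.max(0));print(np.polyfit(Q[:,1],Q[:,0],1))
E
```

```text
[ 0.563 -0.61  -0.258] [ 0.000e+00 -2.000e-04 -2.648e-01] rows>=3.0
[ 0.8   -0.222 -0.258] [ 0.000e+00 -2.000e-04 -2.648e-01] rows>=3.0
[ 0.797  0.232 -0.258] [ 0.000e+00 -2.000e-04 -2.648e-01] rows>=3.0
[ 0.555  0.617 -0.258] [ 0.000e+00 -2.000e-04 -2.648e-01] rows>=3.0
[ 0.147  0.817 -0.259] [ 0.000e+00 -2.000e-04 -2.648e-01] rows>=3.0
t 0.2 j [-1.34  0.31  0.05  1.3   0.    1.43] p [ 0.2072 -0.536   0.2307] rpy [-3.14  -0.     0.369] w 0.0852 F [-0.1  0.2 -0.9]
[ 0.441 -0.131 -0.646] [-2.000e-04 -2.000e-04 -2.869e-01] rows>=3.2
[ 0.437  0.141 -0.646] [-2.000e-04 -2.000e-04 -2.869e-01] rows>=3.2
t 0.2 j [-1.34  0.31  0.05  1.3   0.    1.43] p [ 0.2072 -0.536   0.2307] rpy [-3.14  -0.     0.369] w 0.0852 F [-0.1  0.2 -0.9]
[ 1.09079012 -0.54360429  1.26875459]
4838 [0.30016855 0.02030403 0.00600134] [0.79944533 0.44983537 0.03192137]
643 [ 0.59750951 -0.39439199  0.19074382] [0.64621106 0.0741909  0.21498146]
[-0.06183521  0.61264117]
```

```bash
python3 -m creep '.56 -.61 -.26 0 0 -.265;.56 -.61 -.26 0 0 -.265;.56 -.61 -.26 0 0 -.265'; python3 -m creep '.8 -.22 -.26 0 0 -.265;.8 -.22 -.26 0 0 -.265;.8 -.22 -.26 0 0 -.265'; python3 -m creep '.8 .23 -.26 0 0 -.265;.8 .23 -.26 0 0 -.265;.8 .23 -.26 0 0 -.265';python3 -m creep '.56 .62 -.26 0 0 -.265;.56 .62 -.26 0 0 -.265;.56 .62 -.26 0 0 -.265';python3 -m creep '.15 .82 -.26 0 0 -.265;.15 .82 -.26 0 0 -.265;.15 .82 -.26 0 0 -.265;.15 .82 -.26 0 0 -.265'
python3 - <<'E'
from h import *
plan([0.36,-0.15,0.36],np.pi)
grab("wrist","w1")
E
```

```text
clock: 0.57
position: [0.2383, -0.4578, 0.2583]
tool_rot: [3.141, 0.0, 0.932]
ft_force: [0.2, -0.4, -0.4]
grip_width: 0.0853
clock: 0.95
position: [0.2689, -0.3807, 0.2843]
tool_rot: [3.141, 0.001, 1.487]
ft_force: [-0.3, -0.1, -0.1]
grip_width: 0.0856
clock: 1.32
position: [0.2991, -0.3032, 0.3103]
tool_rot: [3.141, 0.002, 2.042]
ft_force: [-0.1, -0.6, 0.3]
grip_width: 0.0855
clock: 1.7
position: [0.3294, -0.2254, 0.3362]
tool_rot: [-3.141, 0.002, 2.598]
ft_force: [0.6, -0.4, -0.2]
grip_width: 0.0854
clock: 2.2
position: [0.3592, -0.1488, 0.3613]
tool_rot: [-3.141, 0.0, -3.14]
ft_force: [-0.5, -0.0, 0.2]
grip_width: 0.0856
[-0.008 -0.012  0.013] [-0.0001  0.0001  0.0006] rows>=0.0
t 2.2 j [-0.6  -0.06 -0.07  1.56 -0.   -0.6 ] p [ 0.3592 -0.1488  0.3613] rpy [-3.141  0.    -3.14 ] w 0.0856 F [-0.5 -0.   0.2]
```

View pics/w1.png

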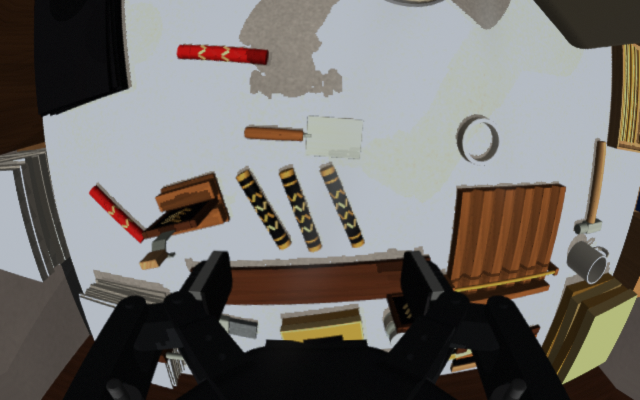

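```bash
python3 - <<'E'
from h import *
z=np.load("pics/w1.npz");P=cloud("wrist",z["d"],z["T"])
M=np.zeros((400,640),np.uint8)
M[160:255,232:370]=1
Z=P[...,2];print("table z",np.median(Z[150:160,380:440]))
m=((Z>.010)&(Z<.035)&(M>0)).astype(np.uint8)
n,l,st,c=cv2.connectedComponentsWithStats(m)
for i in range(1,n):
    if st[i,4]<200: continue
    Q=P[l==i][:,:2].astype(np.float32);r=cv2.minAreaRect(Q);v=np.linalg.svd(Q-Q.mean(0),full_matrices=False)[2][0]
    print(st[i],np.round(r[0],4),np.round(r[1],4),"dir deg",np.degrees(np.arctan2(v[1],v[0])).round(1),P[l==i][:,2].max().round(4))
# tray
def px(u,v): return P[v,u].round(4)
for u,v in [(466,196),(480,190),(560,190),(552,262),(510,270)]: print(u,v,px(u,v))
m=((Z>.008)&(Z<.06)).astype(np.uint8);m[:, :440]=0;m[:,575:]=0;m[:175]=0;m[310:]=0
Q=P[m>0];print(len(Q),Q.min(0),Q.max(0))
crop("w1","w1a",430,590,170,320,5)
crop("w1","w1b",130,260,160,290,6)
for n in("scene","side"): grab(n,n+"1")
E
```

```text
table z 0.0011312801516346616
[ 320  165   45   83 1220] [ 0.4613 -0.1019] [0.1515 0.0256] dir deg 23.0 0.0282
[ 235  169   56   80 1246] [ 0.4669 -0.2368] [0.1512 0.0265] dir deg 27.7 0.0271
[ 279  168   42   84 1237] [ 0.4679 -0.1734] [0.1519 0.0254] dir deg 19.0 0.0276
466 196 [0.4371 0.1179 0.0256]
480 190 [0.4278 0.1496 0.0192]
560 190 [0.4239 0.3555 0.0255]
552 262 [0.6128 0.4217 0.    ]
510 270 [0.6029 0.2654 0.025 ]
11658 [0.41520585 0.10814946 0.00802927] [0.76749141 0.53828684 0.05915986]
```

View pics/w1a.png

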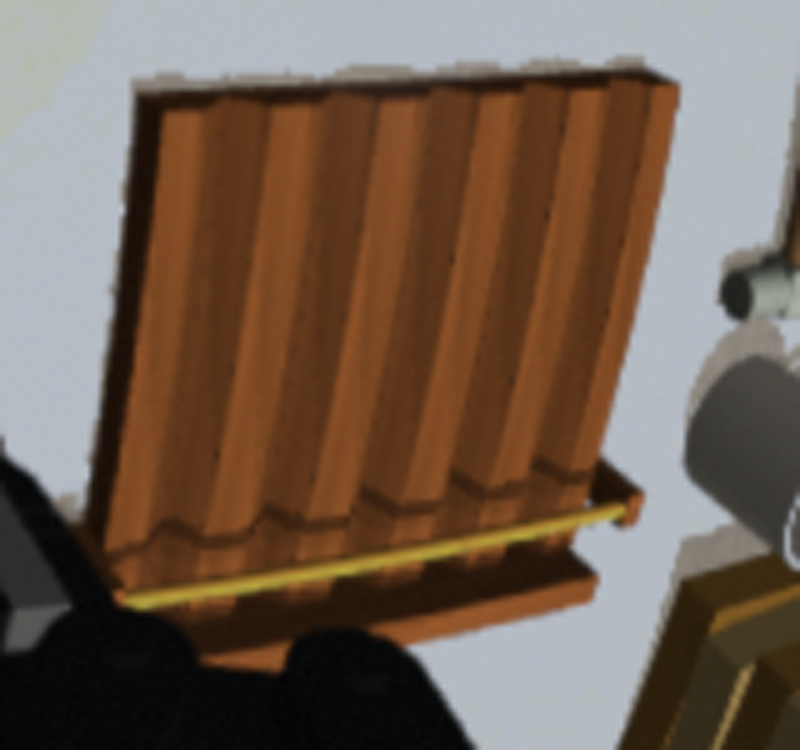

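View pics/w1b.png

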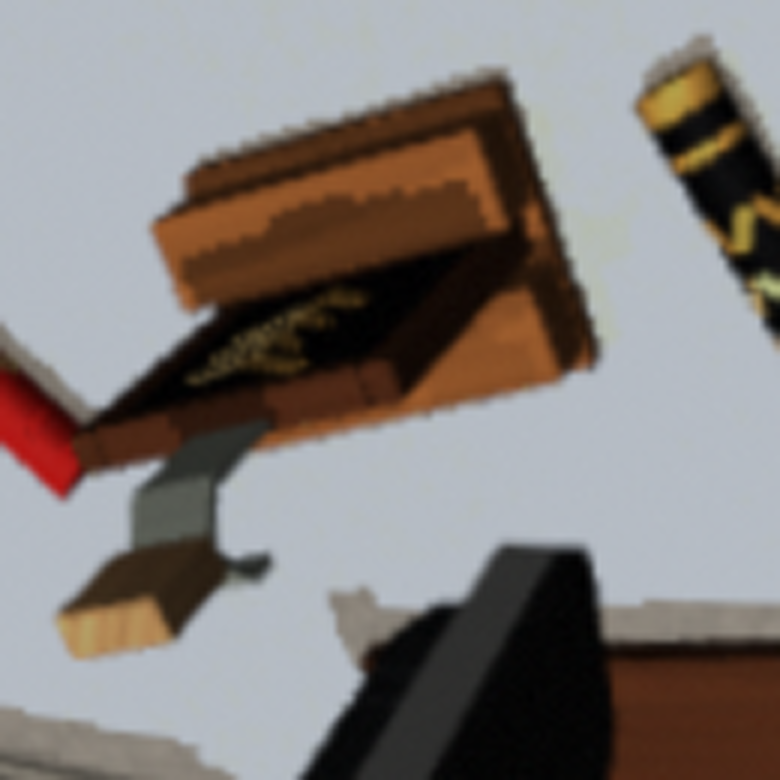

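```bash
cat > tray.py <<'E'
from h import *
from scipy.optimize import minimize, least_squares
def hm(l):
    x,y=l[:,0],l[:,1];dy=np.abs((y+125)%50-25) if False else np.abs((y+0.025)%0.05-0.025)
    h=0.024-np.clip(0.014-dy,0,None)
    h=np.where((x>.1)&(x<.116),.05,h)
    h=np.where((x<-.125)|(x>.116)|(np.abs(y)>.13),np.nan,h)
    return h
def fit(Q,x0):
    def f(q):
        c,s=np.cos(q[2]),np.sin(q[2]);d=Q[:,:2]-q[:2]
        l=np.c_[d[:,0]*c+d[:,1]*s,-d[:,0]*s+d[:,1]*c]
        h=hm(l);e=Q[:,2]-q[3]-h
        # outside points: expect 0
        e=np.where(np.isnan(h),np.where(np.abs(l[:,1])>.128,0.0,Q[:,2]-q[3]),e)
        e=np.where((np.abs(l[:,0]-.066)<.02)|(np.abs(l[:,1])>.122),0,e)
        return np.mean(np.minimum((e/.003)**2,4))
    b=None
    for dx in(-.01,0,.01):
      for dy in (-.015,0,.015):
        r=minimize(f,np.array(x0)+[dx,dy,0,0],method="Nelder-Mead",options=dict(initial_simplex=np.array(x0)+[dx,dy,0,0]+np.vstack([np.zeros(4),np.diag([.01,.01,.05,.003])]),maxiter=2000,xatol=1e-5,fatol=1e-6))
        if b is None or r.fun<b.fun:b=r
    return b
if __name__=="__main__":
    for n,t in(("wrist","w1"),("scene","scene1"),("side","side1")):
        z=np.load(f"pics/{t}.npz");P=cloud(n,z["d"],z["T"]).reshape(-1,3);P=P[z["d"].ravel()>0]
        m=(np.hypot(P[:,0]-.54,P[:,1]-.25)<.2)&(P[:,2]>-.01)&(P[:,2]<.06)
        Q=P[m][::2];r=fit(Q,[.54,.25,.1,0]);print(n,len(Q),r.x.round(4),r.fun)
E
python3 tray.py
```

```text
wrist 8906 [0.5479 0.2476 0.0551 0.0011] 0.3168519611230152
scene 3668 [0.5443 0.2487 0.0567 0.0021] 0.8105551632128098
side 1190 [0.5563 0.2717 0.1734 0.0007] 0.0816085417297624
```

```bash
python3 - <<'E'
from h import *
# top land profile from wrist: print z along y near x edge
for n,t in(("wrist","w1"),("scene","scene1")):
    z=np.load(f"pics/{t}.npz");P=cloud(n,z["d"],z["T"]).reshape(-1,3)
    m=(abs(P[:,0]-.5)<.004)&(P[:,1]>.05)&(P[:,1]<.45)&(P[:,2]<.06);Q=P[m];Q=Q[Q[:,1].argsort()]
    b=np.floor(Q[:,1]/.006).astype(int)
    print(n,[(round(k*.006+.003,3),round(float(np.median(Q[b==k,2]))*1000)) for k in np.unique(b)])
E
```

```text
wrist [(np.float64(0.051), 1), (np.float64(0.057), 1), (np.float64(0.063), 1), (np.float64(0.069), 1), (np.float64(0.075), 1), (np.float64(0.081), 1), (np.float64(0.087), 1), (np.float64(0.093), 1), (np.float64(0.099), 1), (np.float64(0.105), 1), (np.float64(0.111), 7), (np.float64(0.117), 25), (np.float64(0.123), 25), (np.float64(0.129), 26), (np.float64(0.135), 21), (np.float64(0.141), 14), (np.float64(0.147), 14), (np.float64(0.153), 19), (np.float64(0.159), 24), (np.float64(0.165), 25), (np.float64(0.171), 25), (np.float64(0.177), 25), (np.float64(0.183), 23), (np.float64(0.189), 15), (np.float64(0.195), 12), (np.float64(0.201), 18), (np.float64(0.207), 23), (np.float64(0.213), 25), (np.float64(0.219), 25), (np.float64(0.225), 26), (np.float64(0.231), 26), (np.float64(0.237), 22), (np.float64(0.243), 13), (np.float64(0.249), 16), (np.float64(0.255), 21), (np.float64(0.261), 25), (np.float64(0.267), 25), (np.float64(0.273), 25), (np.float64(0.279), 25), (np.float64(0.285), 20), (np.float64(0.297), 12), (np.float64(0.303), 18), (np.float64(0.309), 23), (np.float64(0.315), 25), (np.
[... 1276 characters left out ...]
9), 16), (np.float64(0.255), 19), (np.float64(0.261), 24), (np.float64(0.267), 26), (np.float64(0.273), 26), (np.float64(0.279), 26), (np.float64(0.291), 17), (np.float64(0.297), 14), (np.float64(0.303), 22), (np.float64(0.309), 28), (np.float64(0.315), 34), (np.float64(0.321), 20), (np.float64(0.327), 31), (np.float64(0.339), 20), (np.float64(0.345), 16), (np.float64(0.351), 15), (np.float64(0.357), 22), (np.float64(0.363), 26), (np.float64(0.369), 25), (np.float64(0.375), 29), (np.float64(0.399), 4), (np.float64(0.405), 1), (np.float64(0.411), 4), (np.float64(0.417), -1), (np.float64(0.423), 3), (np.float64(0.429), 5), (np.float64(0.435), 5), (np.float64(0.441), 3), (np.float64(0.447), 5)]
```

```bash
python3 - <<'E'
from h import *
plan([0.443,-0.11,0.10],np.radians(203))
E
```

```text
[-0.28   0.131  0.87 ] [ 0.    -0.    -0.064] rows>=1.5
[-0.295  0.093  0.87 ] [ 0.    -0.    -0.064] rows>=1.5
[-0.305  0.052  0.87 ] [ 0.    -0.    -0.064] rows>=1.5
t 2.35 j [-0.6  -0.06 -0.07  1.56 -0.   -0.6 ] p [ 0.359  -0.1493  0.3611] rpy [ 3.141 -0.     3.141] w 0.0855 F [-0.1  0.4 -0.1]
```

```bash
python3 -m creep '-.28 .13 .87 0 0 -.064;-.28 .13 .87 0 0 -.064' 0.06; python3 -m creep '-.295 .093 .87 0 0 -.064;-.295 .093 .87 0 0 -.064';python3 -m creep '-.305 .052 .87 0 0 -.064;-.305 .052 .87 0 0 -.064;-.305 .052 .87 0 0 -.064;-.305 .052 .87 0 0 -.064'
python3 - <<'E'
from h import *
p,d,T=grab("wrist","w2")
print(T.round(4))
print(proj("wrist",T[:3,3],T),proj("wrist",[[.443,-.11,.024],[.5303,-.0726,.024],[.3923,-.1312,.024]],T))
E
```

```text
clock: 2.6
position: [0.3866, -0.1358, 0.2717]
tool_rot: [3.14, -0.002, -3.007]
ft_force: [-0.0, -0.1, 0.2]
grip_width: 0.051
clock: 2.85
position: [0.4141, -0.1222, 0.1843]
tool_rot: [3.139, -0.003, -2.873]
ft_force: [-0.3, 0.6, 0.1]
grip_width: 0.0454
clock: 3.35
position: [0.4434, -0.1103, 0.1013]
tool_rot: [-3.141, 0.0, -2.739]
ft_force: [-0.4, -1.4, 0.3]
grip_width: 0.0451
[[-9.199e-01 -3.922e-01  7.000e-04  4.434e-01]
 [-3.922e-01  9.199e-01 -6.000e-04 -1.103e-01]
 [-4.000e-04 -8.000e-04 -1.000e+00  1.013e-01]
 [ 0.000e+00  0.000e+00  0.000e+00  1.000e+00]]
[[314.15085467 253.68437342]] [[315.44719787 203.83188201]
 [315.65946758 304.11096681]
 [315.98799912 130.9880505 ]]
```

View pics/w2.png

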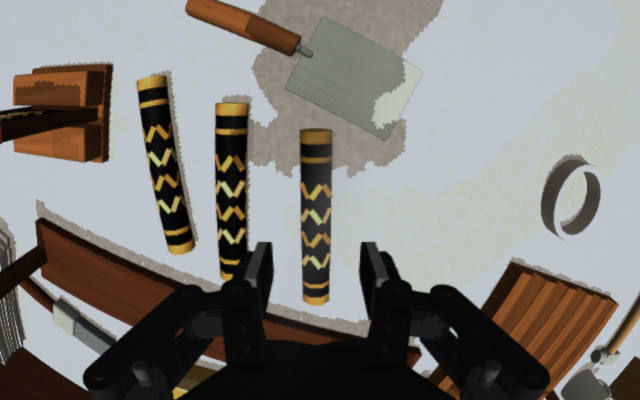

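```bash
python3 -m creep '0 0 .7 0 0 0;0 0 .7 0 0 0;0 0 .9 0 0 0;0 0 .9 0 0 0'; python3 -m creep '0 0 0 0 0 0;0 0 0 0 0 0;0 0 0 0 0 0;0 0 0 0 0 0' -0.9;python3 -m creep '0 0 -.5 0 0 0;0 0 -1 0 0 0;0 0 -1 0 0 0;0 0 -1 0 0 0'
python3 - <<'E'
from h import *
p,d,T=grab("wrist","w3")
E
```

```text
clock: 3.9
position: [0.4432, -0.11, 0.0112]
tool_rot: [3.142, -0.0, -2.738]
ft_force: [0.3, 0.5, -0.3]
grip_width: 0.0455
clock: 4.4
position: [0.4444, -0.1104, 0.0123]
tool_rot: [-3.139, 0.002, -2.737]
ft_force: [-2.0, 0.3, 6.5]
grip_width: 0.0211
clock: 4.9
position: [0.4432, -0.1098, 0.1108]
tool_rot: [-3.141, 0.001, -2.737]
ft_force: [-0.7, 0.2, -1.9]
grip_width: 0.0216
```

View pics/w3.png

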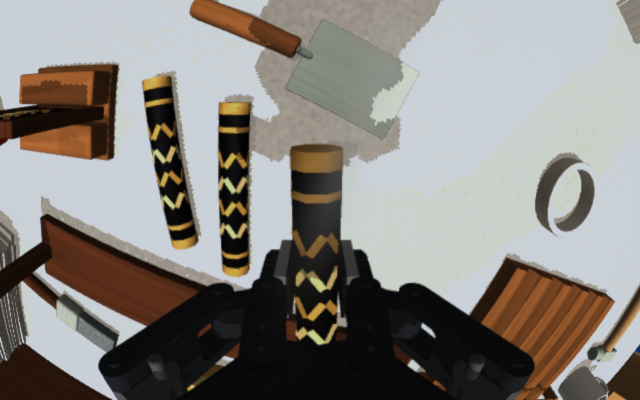

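```bash
python3 - <<'E'
from h import *
z=np.load("pics/w3.npz");P=cloud("wrist",z["d"],z["T"]);T=z["T"]
for v in range(150,345,12):
    print(v,P[v,317].round(4),((P[v,317]-T[:3,3])@T[:3,:3]).round(4))
for n in("scene","side"): grab(n,n+"3")
crop("scene3","scene3a",200,400,120,320,4)
crop("side3","side3a",200,480,100,330,3)
E
```

```text
150 [ 0.3915 -0.1304  0.1168] [ 0.0557  0.0014 -0.006 ]
162 [ 0.3951 -0.1289  0.1244] [ 0.0517  0.0014 -0.0136]
174 [ 0.4003 -0.1267  0.1231] [ 0.0461  0.0014 -0.0123]
186 [ 0.4055 -0.1244  0.1222] [ 0.0404  0.0014 -0.0114]
198 [ 0.4101 -0.1225  0.1242] [ 0.0354  0.0014 -0.0134]
210 [ 0.4154 -0.1202  0.124 ] [ 0.0297  0.0014 -0.0132]
222 [ 0.4208 -0.1178  0.124 ] [ 0.0238  0.0014 -0.0132]
234 [ 0.4269 -0.1152  0.1228] [ 0.0172  0.0014 -0.012 ]
246 [ 0.4321 -0.113   0.124 ] [ 0.0114  0.0014 -0.0132]
258 [ 0.438  -0.1104  0.1243] [ 0.005   0.0015 -0.0134]
270 [ 0.4451 -0.1074  0.1228] [-0.0027  0.0015 -0.0119]
282 [ 0.4516 -0.1046  0.123 ] [-0.0098  0.0015 -0.0122]
294 [ 0.4586 -0.1016  0.1231] [-0.0174  0.0015 -0.0123]
306 [ 0.4648 -0.0989  0.1248] [-0.0241  0.0015 -0.014 ]
318 [ 0.4745 -0.0947  0.1224] [-0.0347  0.0015 -0.0115]
330 [ 0.4812 -0.0919  0.1245] [-0.042   0.0016 -0.0136]
342 [ 0.4913 -0.0875  0.1233] [-0.0529  0.0016 -0.0124]
```

View pics/scene3a.png

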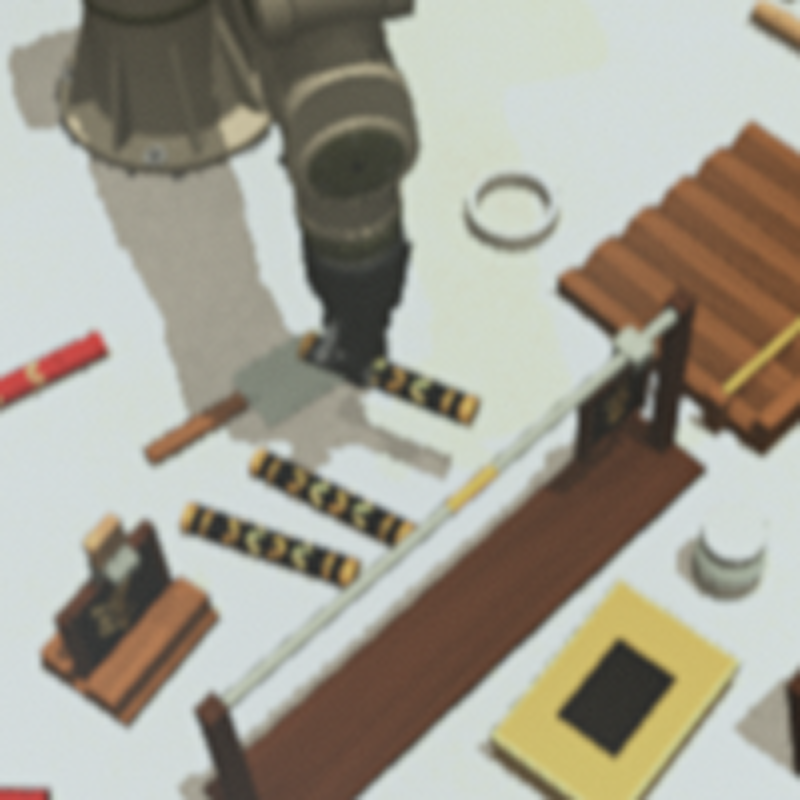

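```bash
python3 - <<'E'
from h import *
plan([0.46,0.3433,0.11],np.pi+.0555)
E
```

```text
[-0.389  0.818 -0.001] [ 0.0001 -0.0002  0.0333] rows>=1.4
[-0.331  0.843 -0.001] [ 0.0001 -0.0002  0.0333] rows>=1.4
[-0.272  0.864 -0.001] [ 0.0001 -0.0002  0.0333] rows>=1.4
[-0.211  0.881 -0.001] [ 0.0001 -0.0002  0.0333] rows>=1.4
[-0.149  0.894 -0.001] [ 0.0001 -0.0002  0.0333] rows>=1.4
t 5.05 j [-0.42  0.16 -0.46  0.95 -0.   -0.82] p [ 0.4421 -0.1093  0.1092] rpy [ 3.140e+00 -2.000e-03 -2.737e+00] w 0.0212 F [0.4 0.4 0. ]
```

```bash
python3 -m creep '-.39 .82 0 0 0 .033;-.39 .82 0 0 0 .033'; python3 -m creep '-.33 .84 0 0 0 .033;-.33 .84 0 0 0 .033';python3 -m creep '-.27 .86 0 0 0 .033;-.27 .86 0 0 0 .033';python3 -m creep '-.21 .88 0 0 0 .033;-.21 .88 0 0 0 .033';python3 -m creep '-.15 .89 0 0 0 .034;-.15 .89 0 0 0 .034;-.15 .89 0 0 0 .034;-.15 .89 0 0 0 .034'
python3 - <<'E'
from h import *
from tray import fit
p,d,T=grab("wrist","w4")
P=cloud("wrist",d,T).reshape(-1,3)
P=P[(np.hypot(P[:,0]-.54,P[:,1]-.25)<.2)&(P[:,2]>-.01)&(P[:,2]<.06)]
r=fit(P[::3],[.546,.248,.0555,0]);print(len(P),r.x.round(4),r.fun)
plan([0.4806,0.3445,0.11],np.pi+.0555)
E
```

```text
clock: 5.3
position: [0.4453, -0.0173, 0.109]
tool_rot: [3.139, -0.003, -2.807]
ft_force: [-0.2, -0.7, -0.8]
grip_width: 0.0215
clock: 5.55
position: [0.4489, 0.0735, 0.109]
tool_rot: [3.14, -0.003, -2.874]
ft_force: [-0.1, -0.8, -0.4]
grip_width: 0.0212
clock: 5.8
position: [0.4526, 0.1636, 0.109]
tool_rot: [3.141, -0.002, -2.943]
ft_force: [-0.9, -0.6, -0.9]
grip_width: 0.0212
clock: 6.05
position: [0.4561, 0.254, 0.1089]
tool_rot: [-3.141, -0.002, -3.012]
ft_force: [0.0, -1.4, -0.7]
grip_width: 0.0214
clock: 6.55
position: [0.4597, 0.341, 0.109]
tool_rot: [-3.14, -0.002, -3.085]
ft_force: [-0.4, -0.2, -1.2]
grip_width: 0.0213
67640 [0.5478 0.2476 0.052  0.0009] 0.14111415437620922
[-0.209  0.027 -0.007] [-0.0006 -0.001   0.0003] rows>=0.3
t 6.6 j [ 0.5   0.37 -0.17  1.03 -0.    0.44] p [0.4599 0.3407 0.1093] rpy [-3.140e+00 -2.000e-03 -3.086e+00] w 0.0214 F [ 0.5 -0.2 -1.3]
```

View pics/w4.png

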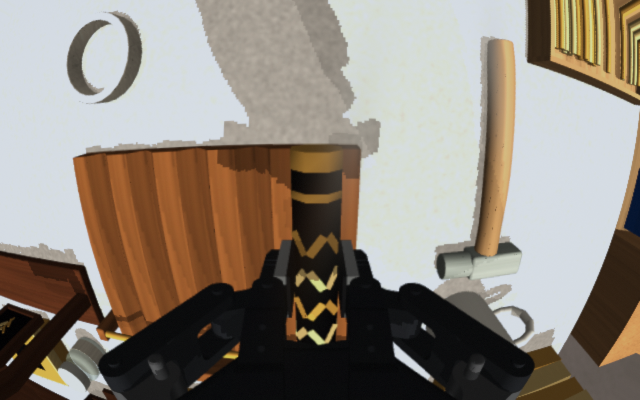

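```bash
python3 - <<'E'
from h import *
plan([0.4827,0.3435,0.045],np.pi+.053)
E
```

```text
[-0.231  0.016  0.643] [-0.0006 -0.001   0.0015] rows>=1.1
t 6.6 j [ 0.5   0.37 -0.17  1.03 -0.    0.44] p [0.4599 0.3407 0.1093] rpy [-3.140e+00 -2.000e-03 -3.086e+00] w 0.0214 F [ 0.5 -0.2 -1.3]
```

```bash
python3 -m creep '-.23 .016 .3 0 -.001 .001;-.23 .016 .63 0 -.001 .001;-.23 .016 .63 0 -.001 .001;-.23 .016 .63 0 -.001 .001'; python3 -m creep '0 0 .07 0 0 0;0 0 .11 0 0 0;0 0 .14 0 0 0;0 0 .16 0 0 0;0 0 .16 0 0 0'
```

```text
clock: 7.1
position: [0.4838, 0.3441, 0.0482]
tool_rot: [3.142, 0.002, -3.088]
ft_force: [0.3, -0.4, -0.0]
grip_width: 0.0209
clock: 7.72
position: [0.4833, 0.3447, 0.031]
tool_rot: [-3.141, 0.002, -3.087]
ft_force: [1.1, -0.1, -0.0]
grip_width: 0.0214
```

```bash
python3 -m creep '0 0 .01 0 0 0;0 0 .02 0 0 0;0 0 .03 0 0 0;0 0 .03 0 0 0'; python3 -m creep '0 0 .01 0 0 0;0 0 .01 0 0 0;0 0 .01 0 0 0'
```

```text
clock: 8.22
position: [0.4836, 0.3445, 0.0285]
tool_rot: [-3.141, 0.002, -3.087]
ft_force: [-1.2, -1.4, 2.3]
grip_width: 0.0215
clock: 8.6
position: [0.4838, 0.3444, 0.0282]
tool_rot: [-3.141, 0.003, -3.087]
ft_force: [-1.9, -3.4, 6.5]
grip_width: 0.0216
```

```bash
python3 -m creep '0 0 -.01 0 0 0;-.15 0 -.01 0 0 0;-.3 0 -.01 0 0 0;-.45 0 -.01 0 0 0;-.55 0 -.01 0 0 0'; python3 -m creep '-.02 0 0 0 0 0;-.04 0 0 0 0 0;-.06 0 0 0 0 0;-.06 0 0 0 0 0'
```

```text
clock: 9.22
position: [0.5395, 0.3471, 0.0281]
tool_rot: [-3.141, 0.002, -3.088]
ft_force: [-4.3, -3.9, 4.3]
grip_width: 0.0216
clock: 9.72
position: [0.5445, 0.3474, 0.0281]
tool_rot: [-3.14, 0.001, -3.087]
ft_force: [-2.6, -5.7, 2.8]
grip_width: 0.0216
```

```bash
python3 -m creep '-.02 -.015 -.005 0 0 0;-.04 -.015 -.005 0 0 0;-.06 -.015 -.005 0 0 0;-.06 -.015 -.005 0 0 0'; python3 -m creep '-.01 0 0 0 0 0;-.02 0 0 0 0 0;-.02 0 0 0 0 0'; python3 -m creep '-.01 0 0 0 0 0;-.02 0 0 0 0 0;-.02 0 0 0 0 0'
```

```text
clock: 10.22
position: [0.5486, 0.3471, 0.0281]
tool_rot: [3.141, -0.002, -3.086]
ft_force: [-5.6, -0.3, 0.6]
grip_width: 0.0214
clock: 10.6
position: [0.5487, 0.347, 0.0278]
tool_rot: [-3.141, -0.005, -3.085]
ft_force: [-9.6, -0.4, 2.9]
grip_width: 0.0218
clock: 10.98
position: [0.5487, 0.3469, 0.0277]
tool_rot: [-3.141, -0.008, -3.085]
ft_force: [-14.2, -0.3, 5.6]
grip_width: 0.0213
```

```bash
python3 -m creep '.025 0 0 0 0 0;.025 0 0 0 0 0'; python3 -m creep '0 0 0 0 0 0;0 0 0 0 0 0;0 0 0 0 0 0' 0.0; python3 -m creep '0 0 -.4 0 0 0;0 0 -.8 0 0 0;0 0 -.8 0 0 0;0 0 -.8 0 0 0'
python3 - <<'E'
from h import *
p,d,T=grab("wrist","w5")
p,d,T=grab("scene","scene5")
crop("scene5","scene5a",320,470,130,250,5)
E
```

```text
clock: 11.22
position: [0.5487, 0.3471, 0.028]
tool_rot: [-3.141, -0.004, -3.085]
ft_force: [-8.3, -0.2, 1.9]
grip_width: 0.0215
clock: 11.6
position: [0.5529, 0.3472, 0.0292]
tool_rot: [3.141, 0.004, -3.087]
ft_force: [-0.1, -0.2, -0.1]
grip_width: 0.0427
clock: 12.1
position: [0.552, 0.3469, 0.1088]
tool_rot: [3.142, 0.003, -3.087]
ft_force: [-0.1, -0.4, 0.0]
grip_width: 0.0425
```

View pics/w5.png

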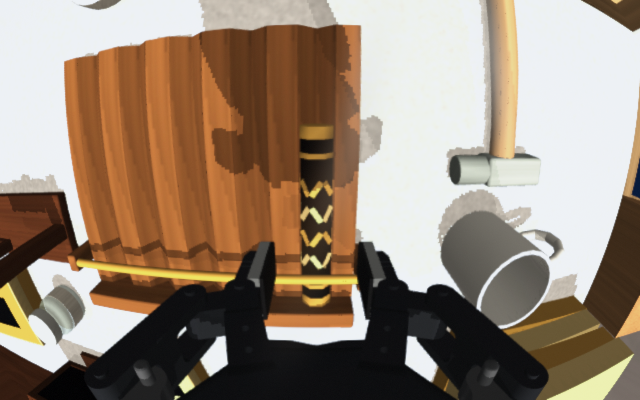

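View pics/scene5a.png

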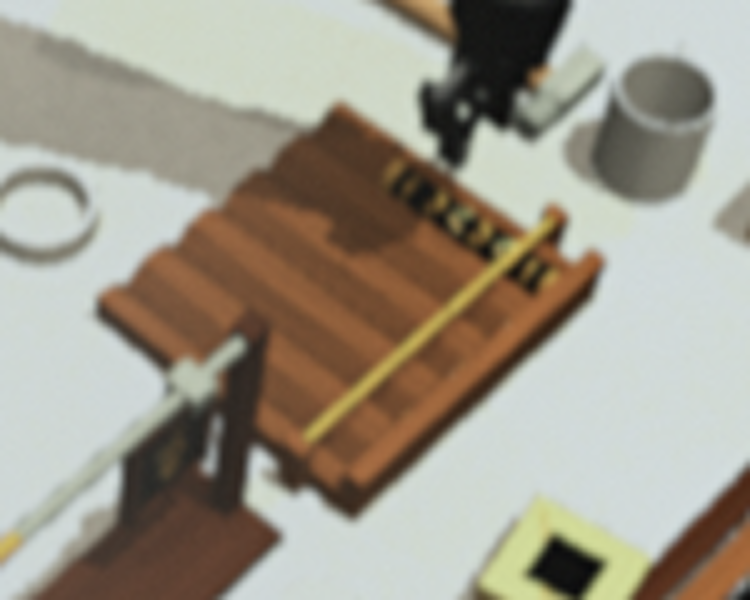

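```bash
python3 - <<'E'
from h import *
plan([0.449,-.18,0.12],np.pi+np.radians(19))
E
```

```text
[ 0.218 -0.867 -0.02 ] [-0.0001 -0.     -0.0221] rows>=1.4
[ 0.257 -0.856 -0.02 ] [-0.0001 -0.     -0.0221] rows>=1.4
[ 0.297 -0.843 -0.02 ] [-0.0001 -0.     -0.0221] rows>=1.4
[ 0.335 -0.829 -0.02 ] [-0.0001 -0.     -0.0221] rows>=1.4
[ 0.373 -0.812 -0.021] [-0.0001 -0.     -0.0221] rows>=1.4
[ 0.41  -0.794 -0.021] [-0.0001 -0.     -0.0221] rows>=1.4
t 12.2 j [ 0.44  0.52  0.05  1.1  -0.    0.38] p [0.551  0.3465 0.1075] rpy [-3.141  0.    -3.087] w 0.0424 F [ 0.6 -0.  -0.3]
```

```bash
python3 -m creep '.3 -.7 -.12 0 0 -.022;.3 -.87 -.12 0 0 -.022'; python3 -m creep '.26 -.86 0 0 0 -.022;.26 -.86 0 0 0 -.022';python3 -m creep '.3 -.84 0 0 0 -.022;.3 -.84 0 0 0 -.022';python3 -m creep '.33 -.83 0 0 0 -.022;.33 -.83 0 0 0 -.022';python3 -m creep '.35 -.81 0 0 0 -.022;.35 -.81 0 0 0 -.022';python3 -m creep '.36 -.79 0 0 0 -.022;.36 -.79 0 0 0 -.022;.36 -.79 0 0 0 -.022;.36 -.79 0 0 0 -.022'
cat > tubes.py <<'E'
from h import *
import sys
tag=sys.argv[1];p,d,T=grab("wrist",tag)
P=cloud("wrist",d,T);Z=P[...,2]
m=((Z>.012)&(Z<.035)&(P[...,0]<.58)&(P[...,0]>.33)&(P[...,1]<.05)&(P[...,1]>-.4)).astype(np.uint8)
n,l,st,c=cv2.connectedComponentsWithStats(m)
for i in range(1,n):
    if st[i,4]<500: continue
    Q=P[l==i][:,:2].astype(np.float32);r=cv2.minAreaRect(Q);v=np.linalg.svd(Q-Q.mean(0),full_matrices=False)[2][0]
    v*=np.sign(v[0])
    col=p[l==i].mean(0)
    print(st[i],np.round(r[0],4),np.round(r[1],4),"deg",np.degrees(np.arctan2(v[1],v[0])).round(1),col.round(),"grip",(np.array(r[0])-.02*v).round(4))
s=state();print(s["clock"],s["position"],s["tool_rot"])
E
python3 tubes.py w6
```

```text
clock: 12.45
position: [0.5242, 0.2565, 0.1193]
tool_rot: [-3.14, -0.002, -3.04]
ft_force: [0.4, 0.0, -0.6]
grip_width: 0.0425
clock: 12.7
position: [0.5074, 0.1677, 0.1194]
tool_rot: [-3.141, -0.001, -2.996]
ft_force: [0.6, 0.5, -0.2]
grip_width: 0.0429
clock: 12.95
position: [0.4901, 0.0805, 0.1195]
tool_rot: [-3.141, -0.001, -2.951]
ft_force: [0.2, 0.4, 0.8]
grip_width: 0.0427
clock: 13.2
position: [0.4739, -0.0071, 0.1195]
tool_rot: [3.142, -0.0, -2.905]
ft_force: [0.7, 0.6, -0.5]
grip_width: 0.0425
clock: 13.45
position: [0.4593, -0.0941, 0.1196]
tool_rot: [3.141, 0.0, -2.859]
ft_force: [0.9, -0.8, 1.4]
grip_width: 0.0426
clock: 13.95
position: [0.4477, -0.177, 0.1198]
tool_rot: [3.14, 0.001, -2.81]
ft_force: [-0.0, 0.9, 0.1]
grip_width: 0.043
[ 256   25  116   58 2423] [ 0.3387 -0.215 ] [0.097  0.0184] deg 87.6 [81. 51. 31.] grip [ 0.3379 -0.235 ]
[  83   91   89   99 1909] [ 0.4542 -0.3553] [0.0884 0.0899] deg 60.1 [50. 29. 15.] grip [ 0.4443 -0.3726]
[ 209  103   58  152 4155] [ 0.4596 -0.2412] [0.1336 0.0253] deg 27.3 [63. 54. 32.] grip [ 0.4418 -0.2504]
[ 296  128   30  165 4549] [ 0.4678 -0.1739] [0.1504 0.0247] deg 19.0 [78. 68. 49.] grip [ 0.4489 -0.1804]
14.0 [ 0.44789081 -0.1767324   0.12006655] [ 3.14083236e+00  1.23973087e-03 -2.80952034e+00]
```

View pics/w6.png

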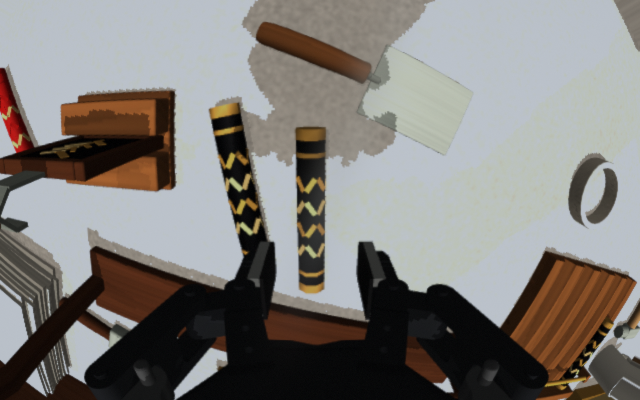

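```bash
python3 - <<'E'
from h import *
plan([0.4489,-.1815,0.0115],np.pi+np.radians(19))
E
```

```text
[ 0.004 -0.025  0.543] [0.0002 0.0003 0.0001] rows>=0.9
[ 0.003 -0.024  0.543] [0.0002 0.0003 0.0001] rows>=0.9
t 14.0 j [-0.54  0.2  -0.39  0.98  0.   -0.88] p [ 0.4479 -0.1767  0.1201] rpy [ 3.141e+00  1.000e-03 -2.810e+00] w 0.0429 F [-0.2  0.   0.3]
```

```bash
python3 -m creep '0 -.05 .3 0 0 0;0 -.05 .7 0 0 0;0 -.05 .7 0 0 0'; python3 -m creep '0 0 .38 0 0 0;0 0 .38 0 0 0;0 0 .38 0 0 0'; python3 -m creep '0 0 0 0 0 0;0 0 0 0 0 0;0 0 0 0 0 0;0 0 0 0 0 0' -0.9;python3 -m creep '0 0 -.5 0 0 0;0 0 -1 0 0 0;0 0 -1 0 0 0;0 0 -1 0 0 0'
python3 - <<'E'
from h import *
p,d,T=grab("wrist","w7");P=cloud("wrist",d,T)
for v in range(140,345,20):
    print(v,((P[v,317]-T[:3,3])@T[:3,:3]).round(4))
plan([0.468,0.2427,0.11],np.pi+.055)
E
```

```text
clock: 14.38
position: [0.4476, -0.1798, 0.0482]
tool_rot: [3.137, -0.002, -2.809]
ft_force: [-0.0, 0.5, 0.8]
grip_width: 0.0426
clock: 14.75
position: [0.451, -0.1827, 0.0142]
tool_rot: [-3.14, 0.003, -2.81]
ft_force: [-0.9, 0.4, 0.5]
grip_width: 0.0427
clock: 15.25
position: [0.4513, -0.1831, 0.0146]
tool_rot: [-3.139, 0.004, -2.81]
ft_force: [-0.8, 1.8, 8.3]
grip_width: 0.0206
clock: 15.75
position: [0.4499, -0.1827, 0.113]
tool_rot: [-3.14, 0.003, -2.811]
ft_force: [-0.5, -0.0, -1.2]
grip_width: 0.021
140 [0.0439 0.0018 0.1126]
160 [ 0.0521  0.0014 -0.0105]
180 [ 0.043   0.0014 -0.0107]
200 [ 0.0338  0.0014 -0.0111]
220 [ 0.0238  0.0015 -0.0108]
240 [ 0.0137  0.0015 -0.0113]
260 [ 0.0023  0.0015 -0.0106]
280 [-0.0103  0.0015 -0.0095]
300 [-0.023   0.0015 -0.01  ]
320 [-0.0371  0.0016 -0.0104]
340 [-0.0536  0.0016 -0.01  ]
[-0.312  0.792  0.005] [0.     0.0001 0.0264] rows>=1.4
[-0.267  0.808  0.005] [0.     0.0001 0.0264] rows>=1.4
[-0.223  0.821  0.004] [0.     0.0001 0.0264] rows>=1.4
[-0.177  0.832  0.004] [0.     0.0001 0.0264] rows>=1.4
[-0.131  0.841  0.004] [0.     0.0001 0.0264] rows>=1.4
t 15.8 j [-0.55  0.21 -0.39  0.96  0.   -0.88] p [ 0.4493 -0.1823  0.1121] rpy [ 3.141e+00  1.000e-03 -2.811e+00] w 0.0207 F [ 0.1 -0.  -1.4]
```

View pics/w7.png

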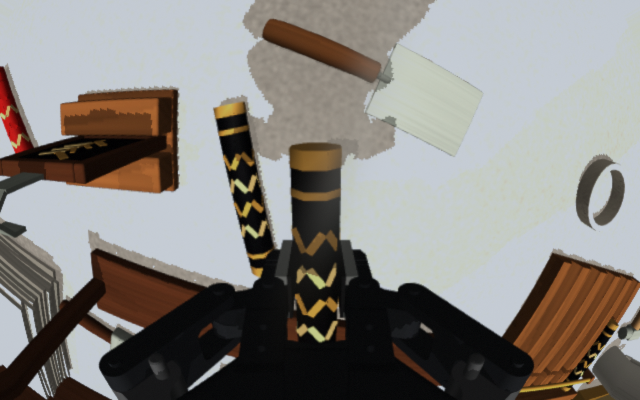

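```bash
python3 -m creep '-.31 .79 0 0 0 .026;-.31 .79 0 0 0 .026'; python3 -m creep '-.27 .81 0 0 0 .026;-.27 .81 0 0 0 .026';python3 -m creep '-.22 .82 0 0 0 .026;-.22 .82 0 0 0 .026';python3 -m creep '-.18 .83 0 0 0 .027;-.18 .83 0 0 0 .027';python3 -m creep '-.13 .84 0 0 0 .028;-.13 .84 0 0 0 .028;-.13 .84 0 0 0 .028;-.13 .84 0 0 0 .028'
python3 - <<'E'
from h import *
plan([0.488,0.244,0.035],np.pi+.0545)
E
```

```text
clock: 16.05
position: [0.4515, -0.0953, 0.1109]
tool_rot: [3.139, -0.001, -2.864]
ft_force: [0.3, -0.3, -0.6]
grip_width: 0.0204
clock: 16.3
position: [0.4555, -0.0099, 0.111]
tool_rot: [3.14, -0.002, -2.917]
ft_force: [-0.3, -0.8, -1.3]
grip_width: 0.0207
clock: 16.55
position: [0.4591, 0.0748, 0.111]
tool_rot: [3.141, -0.001, -2.972]
ft_force: [0.1, -0.1, -0.1]
grip_width: 0.0209
clock: 16.8
position: [0.4632, 0.1595, 0.111]
tool_rot: [3.141, -0.001, -3.028]
ft_force: [0.1, 0.1, -0.9]
grip_width: 0.0203
clock: 17.3
position: [0.4673, 0.2412, 0.1115]
tool_rot: [-3.14, -0.001, -3.089]
ft_force: [-0.7, 0.3, -0.3]
grip_width: 0.0206
[-0.209  0.018  0.765] [-0.0006 -0.0002 -0.001 ] rows>=1.3
t 17.3 j [ 0.32  0.29 -0.29  0.99 -0.    0.27] p [0.4673 0.2412 0.1115] rpy [-3.140e+00 -1.000e-03 -3.089e+00] w 0.0206 F [-0.7  0.3 -0.3]
```

```bash
python3 -m creep '-.2 .02 .3 0 0 -.001;-.2 .02 .7 0 0 -.001;-.2 .02 .74 0 0 -.001;-.2 .02 .74 0 0 -.001'; python3 -m creep '0 0 .03 0 0 0;0 0 .05 0 0 0;0 0 .07 0 0 0;0 0 .07 0 0 0'
```

```text
clock: 17.8
position: [0.4882, 0.2442, 0.0391]
tool_rot: [-3.141, 0.001, -3.088]
ft_force: [0.4, 0.4, -0.5]
grip_width: 0.0208
clock: 18.3
position: [0.4884, 0.2451, 0.0319]
tool_rot: [-3.141, 0.002, -3.087]
ft_force: [-1.1, 0.0, -0.1]
grip_width: 0.0206
```

```bash
python3 -m creep '0 0 .01 0 0 0;0 0 .015 0 0 0;0 0 .015 0 0 0'; python3 -m creep '0 0 .01 0 0 0;0 0 .01 0 0 0;0 0 .01 0 0 0'
```

```text
clock: 18.68
position: [0.4887, 0.2448, 0.0309]
tool_rot: [-3.141, 0.003, -3.087]
ft_force: [-0.7, -2.7, 5.5]
grip_width: 0.0208
clock: 19.05
position: [0.4888, 0.2445, 0.0304]
tool_rot: [-3.14, 0.003, -3.087]
ft_force: [-1.8, -4.0, 8.8]
grip_width: 0.0208
```

```bash
python3 -m creep '0 -.01 -.012 0 0 0;-.15 -.01 -.012 0 0 0;-.3 -.01 -.012 0 0 0;-.45 -.01 -.012 0 0 0;-.55 -.01 -.012 0 0 0'; python3 -m creep '-.03 -.005 0 0 0 0;-.06 -.005 0 0 0 0;-.09 -.005 0 0 0 0;-.09 -.005 0 0 0 0'; python3 -m creep '-.02 0 0 0 0 0;-.04 0 0 0 0 0;-.04 0 0 0 0 0'
```

```text
clock: 19.68
position: [0.5448, 0.2469, 0.0302]
tool_rot: [-3.141, 0.002, -3.088]
ft_force: [-1.5, -1.7, 0.4]
grip_width: 0.0203
clock: 20.18
position: [0.5525, 0.2473, 0.0307]
tool_rot: [3.141, 0.003, -3.087]
ft_force: [-0.3, -1.1, -0.3]
grip_width: 0.0207
clock: 20.55
position: [0.5543, 0.2472, 0.0301]
tool_rot: [-3.141, -0.002, -3.087]
ft_force: [-4.7, -0.2, 1.2]
grip_width: 0.0206
```

```bash
python3 -m creep '-.02 0 0 0 0 0;-.03 0 0 0 0 0;-.03 0 0 0 0 0';  python3 -m creep '-.01 0 0 0 0 0;-.01 0 0 0 0 0'; python3 -m creep '.025 0 0 0 0 0;.025 0 0 0 0 0'; python3 -m creep '0 0 0 0 0 0;0 0 0 0 0 0;0 0 0 0 0 0' 0.0; python3 -m creep '0 0 -.4 0 0 0;0 0 -.8 0 0 0;0 0 -.8 0 0 0;0 0 -.8 0 0 0'
python3 - <<'E'
from h import *
p,d,T=grab("wrist","w8")
plan([0.449,-.2535,0.12],np.pi+np.radians(27.5))
E
```

```text
clock: 20.92
position: [0.5543, 0.2472, 0.0299]
tool_rot: [-3.141, -0.007, -3.086]
ft_force: [-11.7, -0.5, 7.2]
grip_width: 0.0203
clock: 21.18
position: [0.5543, 0.2472, 0.0299]
tool_rot: [-3.141, -0.009, -3.086]
ft_force: [-14.2, -0.5, 9.3]
grip_width: 0.0204
clock: 21.42
position: [0.5542, 0.2472, 0.03]
tool_rot: [-3.141, -0.004, -3.086]
ft_force: [-8.3, -0.3, 3.8]
grip_width: 0.0204
clock: 21.8
position: [0.5586, 0.2475, 0.0309]
tool_rot: [3.141, 0.003, -3.087]
ft_force: [0.0, 0.0, 0.6]
grip_width: 0.043
clock: 22.3
position: [0.5577, 0.2473, 0.1104]
tool_rot: [-3.142, 0.002, -3.087]
ft_force: [-0.2, 1.2, -1.1]
grip_width: 0.0431
[ 0.271 -0.988 -0.02 ] [-0.0001  0.0001 -0.0406] rows>=1.6
[ 0.353 -0.961 -0.021] [-0.0001  0.0001 -0.0406] rows>=1.6
[ 0.434 -0.928 -0.021] [-0.0001  0.0001 -0.0406] rows>=1.6
[ 0.511 -0.888 -0.021] [-0.0001  0.0001 -0.0406] rows>=1.6
[ 0.585 -0.841 -0.021] [-0.0001  0.0001 -0.0406] rows>=1.6
t 22.35 j [ 0.29  0.44 -0.07  1.06 -0.    0.23] p [0.5571 0.2472 0.1097] rpy [-3.141e+00  1.000e-03 -3.087e+00] w 0.0428 F [ 0.9 -0.  -0.5]
```

View pics/w8.png

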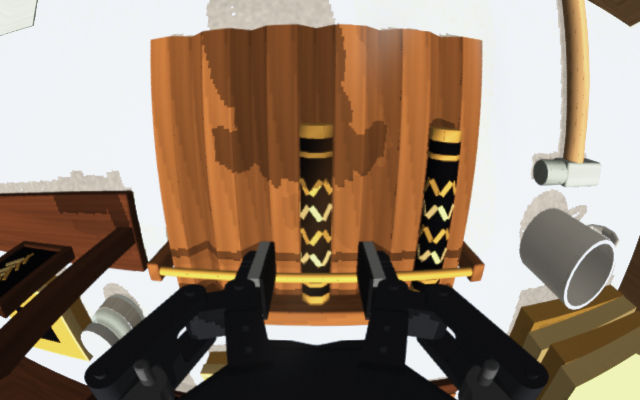

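```bash
python3 - <<'E'
from h import *
plan([0.37,-.32,0.29],np.pi)
E
```

```text
[ 0.363 -0.927 -0.3  ] [-0.      0.0001  0.0043] rows>=1.7
[ 0.354 -0.93  -0.3  ] [-0.      0.0001  0.0043] rows>=1.7
[ 0.346 -0.933 -0.3  ] [-0.      0.0001  0.0043] rows>=1.7
[ 0.337 -0.936 -0.301] [-0.      0.0001  0.0043] rows>=1.7
[ 0.329 -0.939 -0.301] [-0.      0.0001  0.0043] rows>=1.7
[ 0.32  -0.942 -0.301] [-0.      0.0001  0.0043] rows>=1.7
t 22.35 j [ 0.29  0.44 -0.07  1.06 -0.    0.23] p [0.5571 0.2472 0.1097] rpy [-3.141e+00  1.000e-03 -3.087e+00] w 0.0428 F [ 0.9 -0.  -0.5]
```

```bash
python3 -m creep '.36 -.93 -.3 0 0 .004;.36 -.93 -.3 0 0 .004'; python3 -m creep '.35 -.93 -.3 0 0 .004;.35 -.93 -.3 0 0 .004';python3 -m creep '.35 -.93 -.3 0 0 .004;.35 -.93 -.3 0 0 .004';python3 -m creep '.34 -.93 -.3 0 0 .004;.34 -.93 -.3 0 0 .004';python3 -m creep '.33 -.94 -.3 0 0 .004;.33 -.94 -.3 0 0 .004';python3 -m creep '.32 -.94 -.3 0 0 .004;.32 -.94 -.3 0 0 .004;.32 -.94 -.3 0 0 .004;.32 -.94 -.3 0 0 .004'
python3 - <<'E'
from h import *
p,d,T=grab("wrist","w9");print(T.round(3))
grab("scene","scene9");grab("side","side9")
crop("scene9","scene9a",190,290,220,320,6)
crop("side9","side9a",380,480,170,270,6)
E
```

```text
clock: 22.6
position: [0.525, 0.1512, 0.1391]
tool_rot: [-3.141, -0.001, -3.095]
ft_force: [0.5, -0.3, 1.2]
grip_width: 0.0428
clock: 22.85
position: [0.4944, 0.0562, 0.1697]
tool_rot: [-3.141, -0.0, -3.105]
ft_force: [0.1, -0.1, -0.8]
grip_width: 0.0428
clock: 23.1
position: [0.463, -0.038, 0.1998]
tool_rot: [3.141, 0.0, -3.113]
ft_force: [0.8, 0.2, -0.5]
grip_width: 0.0428
clock: 23.35
position: [0.4319, -0.1319, 0.2298]
tool_rot: [3.141, 0.001, -3.122]
ft_force: [0.2, 0.5, -0.8]
grip_width: 0.0426
clock: 23.6
position: [0.4009, -0.2267, 0.2597]
tool_rot: [3.141, 0.001, -3.13]
ft_force: [0.7, -0.1, -0.6]
grip_width: 0.0424
clock: 24.1
position: [0.3708, -0.3186, 0.2888]
tool_rot: [3.139, 0.001, -3.138]
ft_force: [0.3, 0.4, 0.2]
grip_width: 0.0423
[[-1.    -0.004  0.001  0.371]
 [-0.004  1.     0.002 -0.319]
 [-0.001  0.002 -1.     0.289]
 [ 0.     0.     0.     1.   ]]
```

View pics/w9.png

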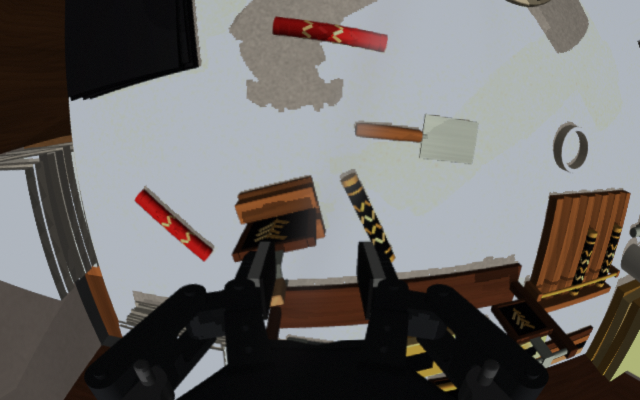

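View pics/scene9a.png

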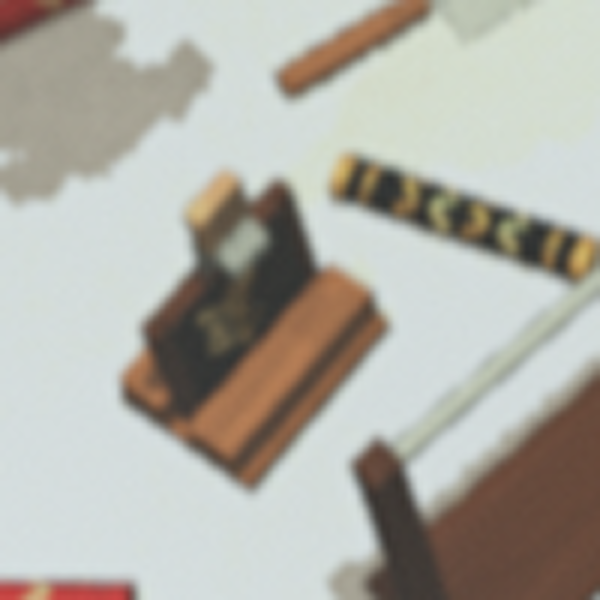

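View pics/side9a.png

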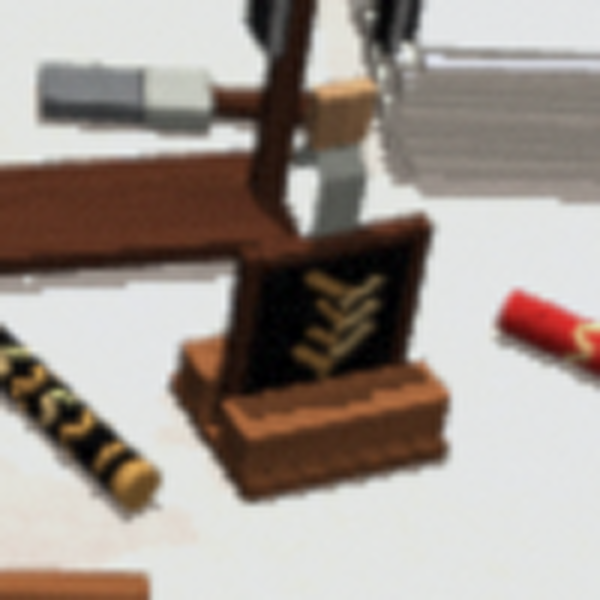

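```bash
python3 - <<'E'
from h import *
for n,t in(("scene","scene9"),("scene","scene1"),("scene","s1"),("wrist","w1"),("wrist","w6"),("wrist","w9"),("side","side9")):
    z=np.load(f"pics/{t}.npz");P=cloud(n,z["d"],z["T"]);Z=P[...,2]
    reg=(P[...,0]>.38)&(P[...,0]<.58)&(P[...,1]>-.45)&(P[...,1]<-.27)
    for nm,a,b in(("tabtop",.192,.206),("frametop",.112,.128),("standtop",.034,.044)):
        m=reg&(Z>a)&(Z<b)&(z["d"]>0)
        if m.sum()<8: continue
        Q=P[m][:,:2].astype(np.float32);r=cv2.minAreaRect(Q);v=np.linalg.svd(Q-Q.mean(0),full_matrices=False)[2][0]
        print(t,nm,m.sum(),np.round(r[0],4),np.round(r[1],3),round(r[2],1),"dir",np.degrees(np.arctan2(v[1],v[0])).round(1)%180, Z[m].mean().round(4))
E
```

```text
scene9 tabtop 55 [ 0.4741 -0.3629] [0.015 0.029] 20.4 dir 104.9 0.1986
scene9 frametop 113 [ 0.4574 -0.3668] [0.015 0.099] 14.9 dir 104.4 0.1215
scene9 standtop 443 [ 0.4587 -0.3663] [0.078 0.114] 13.9 dir 88.9 0.0388
scene1 tabtop 51 [ 0.4734 -0.3629] [0.013 0.03 ] 16.4 dir 104.8 0.1991
scene1 frametop 120 [ 0.4569 -0.3673] [0.015 0.1  ] 14.7 dir 104.1 0.1211
scene1 standtop 427 [ 0.4605 -0.3661] [0.077 0.117] 10.3 dir 89.6 0.0389
s1 tabtop 56 [ 0.4734 -0.3629] [0.013 0.03 ] 17.3 dir 104.5 0.1989
s1 frametop 114 [ 0.4586 -0.3666] [0.015 0.099] 14.6 dir 103.9 0.1216
s1 standtop 441 [ 0.4592 -0.3663] [0.078 0.113] 12.6 dir 89.6 0.0388
w1 tabtop 205 [ 0.473  -0.3614] [0.014 0.031] 13.6 dir 103.0 0.1985
w1 frametop 499 [ 0.4574 -0.3652] [0.013 0.1  ] 14.7 dir 104.2 0.1221
w1 standtop 1490 [ 0.4582 -0.3666] [0.078 0.114] 13.9 dir 85.2 0.0388
w6 frametop 1842 [ 0.4574 -0.3657] [0.012 0.101] 14.2 dir 103.6 0.1217
w6 standtop 5309 [ 0.458  -0.3665] [0.078 0.113] 14.2 dir 83.0 0.0387
w9 tabtop 174 [ 0.4707 -0.3547] [0.012 0.015] 16.6 dir 154.5 0.1984
w9 frametop 689 [ 0.4577 -0.3665] [0.013 0.1  ] 14.0 dir 103.1 0.1216
w9 standtop 2036 [ 0.4582 -0.3672] [0.078 0.113] 13.9 dir 94.0 0.0388
side9 tabtop 42 [ 0.4707 -0.3632] [0.013 0.033] 16.9 dir 110.1 0.1977
side9 frametop 165 [ 0.4548 -0.3657] [0.02  0.102] 15.2 dir 104.7 0.1201
side9 standtop 398 [ 0.4554 -0.3661] [0.08  0.114] 12.7 dir 91.2 0.0383
```

```bash
python3 - <<'E'
from h import *
plan([0.473,-.3625,0.225],np.pi+.247)
E
```

```text
[-0.506 -0.226  0.323] [ 0.0003  0.0003 -0.0575] rows>=1.0
[-0.476 -0.285  0.323] [ 0.0003  0.0003 -0.0575] rows>=1.0
t 24.25 j [-0.87  0.13 -0.04  1.4   0.   -0.88] p [ 0.3714 -0.3179  0.2895] rpy [ 3.140e+00  1.000e-03 -3.136e+00] w 0.0427 F [ 0.5 -0.2 -0.4]
```

```bash
python3 -m creep '-.5 -.23 .3 0 0 -.0575;-.5 -.23 .3 0 0 -.0575' 0.3; python3 -m creep '-.48 -.285 .32 0 0 -.0575;-.48 -.285 .32 0 0 -.0575;-.48 -.285 .32 0 0 -.0575;-.48 -.285 .32 0 0 -.0575'
python3 - <<'E'
from h import *
p,d,T=grab("wrist","w10");plan([0.473,-.3625,0.168],np.pi+.247)
crop("w10","w10a",200,440,150,350,3)
E
```

```text
clock: 24.5
position: [0.423, -0.3411, 0.256]
tool_rot: [3.137, -0.001, -3.013]
ft_force: [-0.6, 0.3, 0.2]
grip_width: 0.0551
clock: 25.0
position: [0.4722, -0.3639, 0.2303]
tool_rot: [-3.139, 0.003, -2.897]
ft_force: [-1.2, 0.5, -0.1]
grip_width: 0.0555
[-0.01   0.015  0.624] [-0.0013  0.0016 -0.0011] rows>=1.0
t 25.05 j [-0.79  0.35  0.1   1.31  0.   -1.04] p [ 0.4722 -0.3641  0.2304] rpy [-3.139e+00  3.000e-03 -2.897e+00] w 0.0557 F [ 0.6  0.1 -0.8]
```

View pics/w10a.png

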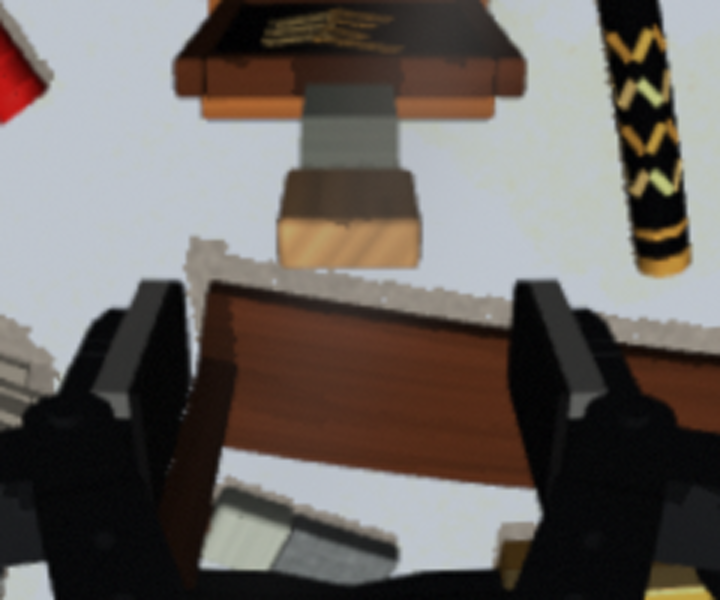

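```bash
python3 - <<'E'
from h import *
T=np.load("pics/w10.npz")["T"];print(proj("wrist",[.473,-.3625,.199],T), ray_z("wrist",np.array([316.5]),np.array([231.]),.199,T))
E
```

```text
[[316.27748444 231.00321547]] [[ 0.47296424 -0.3623668   0.199     ]]
```

```bash
python3 -m creep '-.01 0 .3 0 .001 0;-.01 0 .62 0 .001 0;-.01 0 .62 0 .001 0;-.01 0 .62 0 .001 0'; python3 -m creep '0 0 0 0 0 0;0 0 0 0 0 0;0 0 0 0 0 0;0 0 0 0 0 0;0 0 0 0 0 0' -0.7;python3 -m creep '0 0 -.15 0 0 0;0 0 -.3 0 0 0;0 0 -.3 0 0 0'
```

```text
clock: 25.55
position: [0.4739, -0.3646, 0.1685]
tool_rot: [-3.139, 0.001, -2.897]
ft_force: [-0.3, -0.6, -0.2]
grip_width: 0.0556
clock: 26.18
position: [0.4745, -0.3644, 0.1682]
tool_rot: [-3.139, 0.002, -2.896]
ft_force: [-0.6, 2.9, 6.4]
grip_width: 0.029
clock: 26.55
position: [0.4746, -0.365, 0.1985]
tool_rot: [-3.138, 0.002, -2.896]
ft_force: [0.0, -0.7, -1.9]
grip_width: 0.0287
```

```bash
python3 -m creep '0 0 -.3 0 0 0;0 0 -.66 0 0 0;0 0 -.66 0 0 0;0 0 -.66 0 0 0'
python3 - <<'E'
from h import *
for n in ("scene","side","wrist"): grab(n,n+"11")
crop("scene11","scene11a",190,390,170,340,4)
crop("side11","side11a",270,490,120,270,3)
for n,t in(("scene","scene1"),("scene","scene9"),("scene","scene11"),("side","side9"),("side","side11")):
    z=np.load(f"pics/{t}.npz");P=cloud(n,z["d"],z["T"]);Z=P[...,2]
    m=(P[...,0]>.585)&(P[...,0]<.67)&(P[...,1]>-.36)&(P[...,1]<.05)&(Z>.19)&(Z<.22)&(z["d"]>0)
    Q=P[m];print(t,m.sum())
    if m.sum()<20: continue
    c=np.polyfit(Q[:,1],Q[:,0],1);k=abs(np.polyval(c,Q[:,1])-Q[:,0])<.006;c=np.polyfit(Q[k,1],Q[k,0],1);print(c.round(4),np.polyval(c,[-.3,-.16]).round(4),Q[k,2].mean().round(4),Q[k,2].std().round(4),Q[k,1].min(),Q[k,1].max())
    col=z["p"][m].astype(int)
    b=(col[:,0]-col[:,2]>60);print("brass",b.sum(),Q[b].min(0).round(4),Q[b].max(0).round(4),np.median(Q[b],0).round(4))
E
```

```text
clock: 27.05
position: [0.4735, -0.3639, 0.2614]
tool_rot: [3.141, -0.001, -2.896]
ft_force: [0.3, -0.1, -1.5]
grip_width: 0.0292
scene1 567
[-0.0627  0.6122] [0.631  0.6222] 0.2103 0.0027 -0.3595274729063861 0.04962583430536549
brass 48 [ 0.6161 -0.175   0.204 ] [ 0.6268 -0.1328  0.2167] [ 0.6227 -0.1538  0.2111]
scene9 567
[-0.0632  0.6121] [0.6311 0.6223] 0.2104 0.0028 -0.3599750724051288 0.048508529886648555
brass 39 [ 0.6184 -0.1752  0.2046] [ 0.6268 -0.133   0.2153] [ 0.6226 -0.1544  0.211 ]
scene11 567
[-0.0624  0.6123] [0.631  0.6222] 0.2103 0.0027 -0.3597014772210706 0.049729274742338014
brass 40 [ 0.6176 -0.1753  0.2057] [ 0.6263 -0.1345  0.2156] [ 0.623  -0.1547  0.2111]
side9 458
[-0.0682  0.6059] [0.6263 0.6168] 0.2072 0.0039 -0.35993791503207945 0.03806356472235947
brass 43 [ 0.6081 -0.1758  0.2033] [ 0.6221 -0.1322  0.2128] [ 0.6165 -0.1545  0.2092]
side11 400
[-0.0664  0.6063] [0.6262 0.6169] 0.2074 0.0035 -0.3595837021331481 0.00816687270933758
brass 43 [ 0.6104 -0.1763  0.2034] [ 0.6246 -0.132   0.2137] [ 0.6172 -0.1539  0.2089]
```

View pics/scene11a.png

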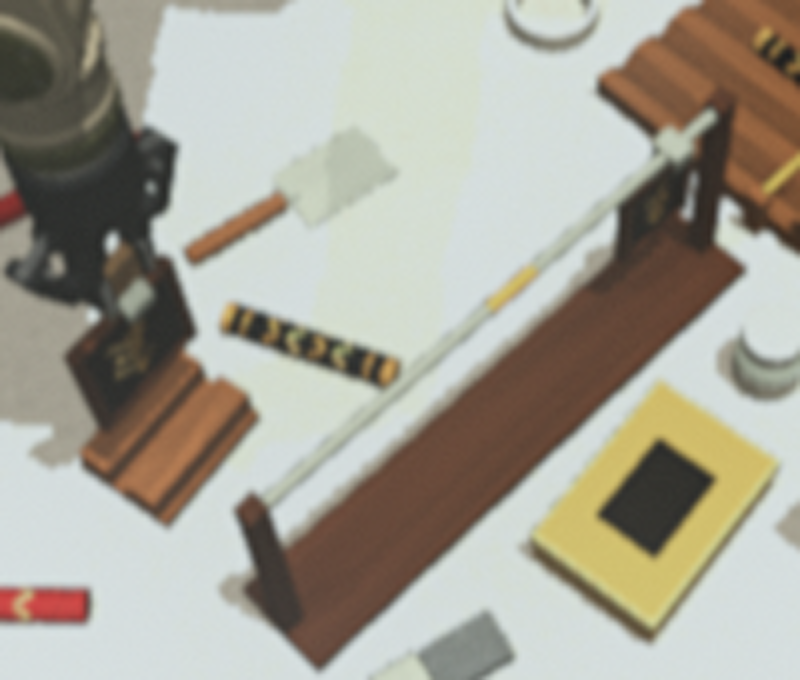

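View pics/side11a.png

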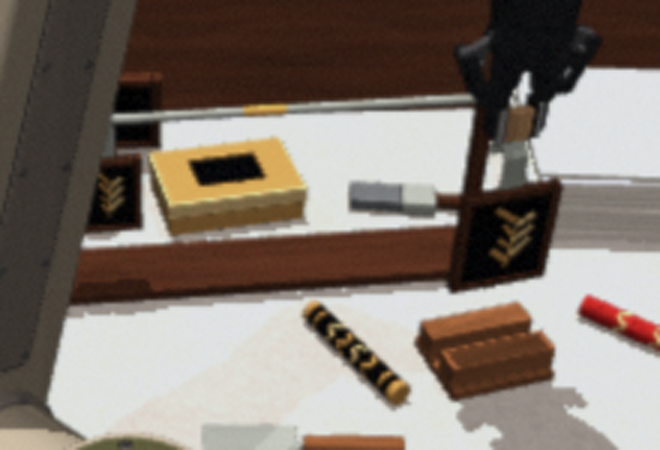

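View pics/wrist11.png

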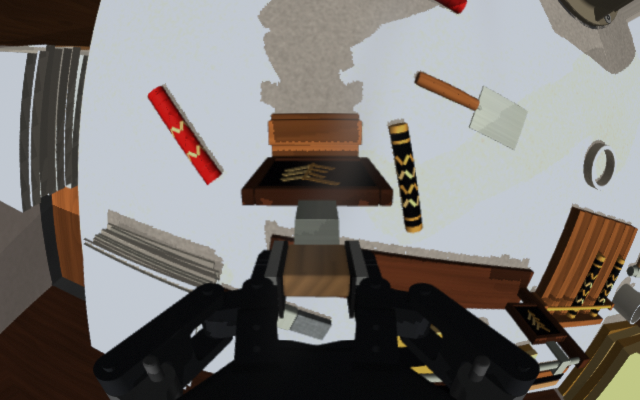

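```bash
python3 - <<'E'
from h import *
plan([0.590,-.320,0.262],np.pi+.0645)
E
```

```text
[-0.619  0.069 -0.007] [ 0.0004 -0.0004  0.0431] rows>=1.0
[-0.611  0.125 -0.007] [ 0.0004 -0.0004  0.0431] rows>=1.0
t 27.2 j [-0.79  0.35  0.17  1.39 -0.   -1.03] p [ 0.4732 -0.3635  0.2607] rpy [ 3.140e+00 -1.000e-03 -2.896e+00] w 0.0288 F [ 0.7 -0.1 -1.6]
```

```bash
python3 -m creep '-.3 .035 0 0 0 .021;-.62 .07 0 0 0 .043;-.62 .07 0 0 0 .043'; python3 -m creep '-.3 .06 0 0 0 .021;-.61 .125 0 0 0 .043;-.61 .125 0 0 0 .043;-.61 .125 0 0 0 .043'
python3 - <<'E'
from h import *
plan([0.6312,-.318,0.262],np.pi+.0645)
E
```

```text
clock: 27.58
position: [0.5334, -0.3411, 0.2607]
tool_rot: [3.14, -0.001, -2.984]
ft_force: [0.2, -1.2, -1.1]
grip_width: 0.0289
clock: 28.08
position: [0.5896, -0.3206, 0.2617]
tool_rot: [3.141, -0.002, -3.076]
ft_force: [-0.7, -0.0, -0.7]
grip_width: 0.0284
[-0.417 -0.001 -0.004] [ 0.0001 -0.0008  0.0005] rows>=0.7
t 28.07 j [-0.62  0.51  0.42  1.48 -0.   -0.68] p [ 0.5896 -0.3206  0.2617] rpy [ 3.141e+00 -2.000e-03 -3.076e+00] w 0.0284 F [-0.7 -0.  -0.7]
```

```bash
python3 -m creep '-.2 0 0 0 0 0;-.415 0 0 0 0 0;-.415 0 0 0 0 0;-.415 0 0 0 0 0'
python3 - <<'E'
from h import *
for n in ("scene","side","wrist"): grab(n,n+"12")
crop("scene12","scene12a",200,340,190,330,5)
crop("side12","side12a",330,470,90,230,5)
s=state();print(s["clock"],s["position"],s["tool_rot"])
for n,t in(("scene","scene12"),("side","side12")):
    z=np.load(f"pics/{t}.npz");P=cloud(n,z["d"],z["T"]);Z=P[...,2]
    for nm,a,b in(("ft",.18,.222),):
        m=(abs(P[...,1]+.318)<.06)&(P[...,0]<.63)&(P[...,0]>.55)&(Z>.1)&(Z<.21)
        Q=P[m];c=np.polyfit(Q[:,1],Q[:,0],1);print(t,m.sum(),Q.min(0).round(4),Q.max(0).round(4),c,np.polyval(c,-.318))
E
```

```text
clock: 28.58
position: [0.6308, -0.3182, 0.2624]
tool_rot: [-3.141, -0.001, -3.077]
ft_force: [-0.7, -0.6, -0.3]
grip_width: 0.0291
28.725 [ 0.63101152 -0.31808569  0.26277589] [-3.14101766e+00 -1.46769858e-04 -3.07726649e+00]
scene12 388 [ 0.6117 -0.3676  0.107 ] [ 0.6299 -0.2598  0.21  ] [-0.03759803  0.60615255] 0.6181087205837602
side12 924 [ 0.5976 -0.3779  0.1015] [ 0.6299 -0.2581  0.2099] [-0.0821845  0.5838476] 0.6099822715233378
```

View pics/scene12a.png

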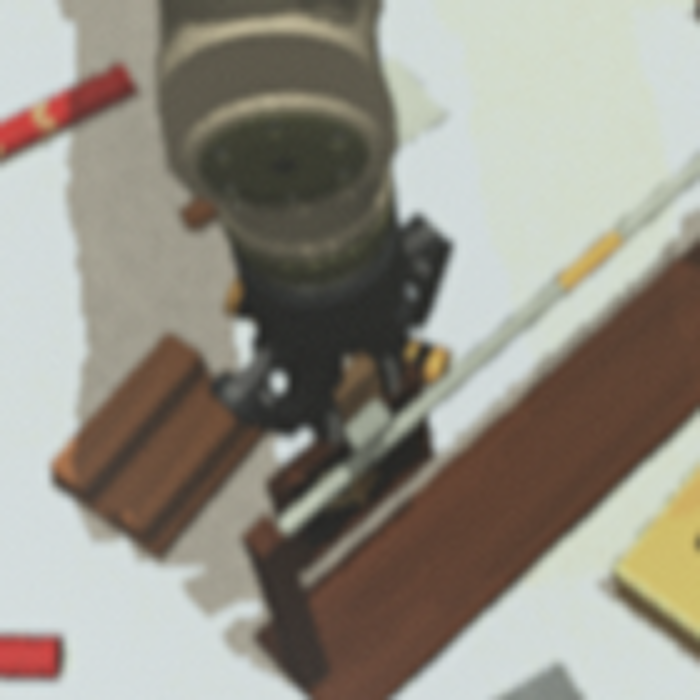

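View pics/side12a.png

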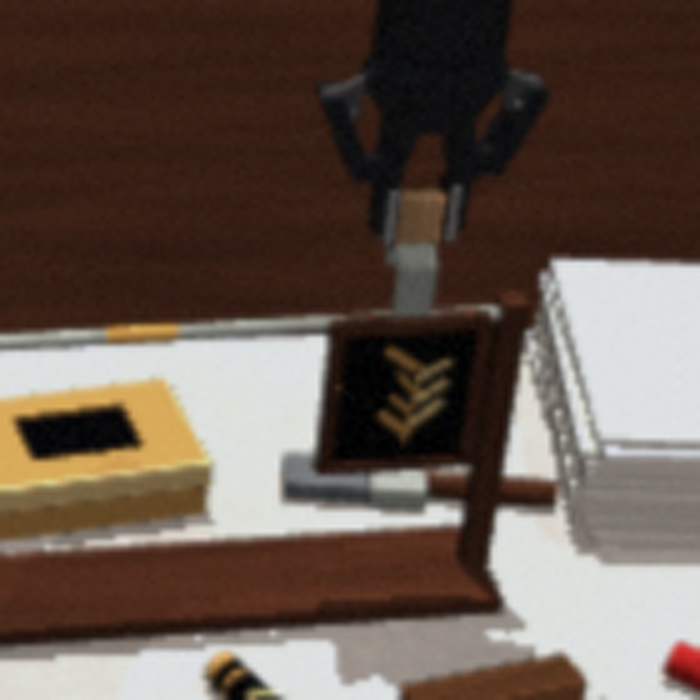

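```bash
python3 -m creep '0 0 .12 0 0 0;0 0 .24 0 0 0;0 0 .36 0 0 0;0 0 .36 0 0 0'; python3 -m creep '0 0 .03 0 0 0;0 0 .06 0 0 0;0 0 .08 0 0 0;0 0 .08 0 0 0'
```

```text
clock: 29.22
position: [0.6311, -0.3172, 0.2243]
tool_rot: [3.14, -0.003, -3.076]
ft_force: [0.3, -0.5, -1.4]
grip_width: 0.0289
clock: 29.72
position: [0.6319, -0.3177, 0.2183]
tool_rot: [-3.141, -0.0, -3.076]
ft_force: [-1.5, -0.2, -2.2]
grip_width: 0.0291
```

```bash
python3 -m creep '0 0 .01 0 0 0;0 0 .02 0 0 0;0 0 .02 0 0 0'
```

```text
clock: 30.1
position: [0.6319, -0.3178, 0.2163]
tool_rot: [-3.141, -0.0, -3.077]
ft_force: [0.8, -0.7, -0.7]
grip_width: 0.0292
```

```bash
python3 -m creep '0 0 .01 0 0 0;0 0 .01 0 0 0;0 0 .01 0 0 0'; python3 -m creep '0 0 .01 0 0 0;0 0 .01 0 0 0;0 0 .01 0 0 0';python3 -m creep '0 0 .01 0 0 0;0 0 .01 0 0 0;0 0 .01 0 0 0'
```

```text
clock: 30.48
position: [0.6319, -0.3178, 0.2154]
tool_rot: [-3.141, 0.0, -3.077]
ft_force: [0.4, 0.5, -2.0]
grip_width: 0.0291
clock: 30.85
position: [0.6322, -0.3178, 0.2151]
tool_rot: [-3.141, 0.001, -3.076]
ft_force: [-0.3, 0.2, 2.8]
grip_width: 0.0289
clock: 31.22
position: [0.6322, -0.3178, 0.215]
tool_rot: [-3.14, 0.002, -3.076]
ft_force: [0.2, 1.3, 7.0]
grip_width: 0.0289
```

```bash
python3 -m creep '0 .0 -.012 0 0 0;0 .1 -.012 0 0 0;0 .2 -.012 0 0 0;0 .3 -.012 0 0 0;0 .3 -.012 0 0 0'
```

```text
clock: 31.85
position: [0.6301, -0.2859, 0.215]
tool_rot: [3.141, 0.001, -3.075]
ft_force: [1.8, 1.6, 6.3]
grip_width: 0.0288
```

```bash
python3 -m creep '0 .1 -.01 0 0 0;0 .2 -.01 0 0 0;0 .3 -.01 0 0 0;0 .4 -.01 0 0 0;0 .4 -.01 0 0 0'; python3 -m creep '0 .1 0 0 0 0;0 .2 0 0 0 0;0 .3 0 0 0 0;0 .4 0 0 0 0;0 .4 0 0 0 0'
```

```text
clock: 32.48
position: [0.6272, -0.2458, 0.2154]
tool_rot: [3.14, -0.0, -3.075]
ft_force: [3.1, 2.5, 2.0]
grip_width: 0.0288
clock: 33.1
position: [0.6246, -0.2061, 0.2156]
tool_rot: [3.14, -0.0, -3.075]
ft_force: [2.5, 1.7, 1.6]
grip_width: 0.029
```

```bash
python3 -m creep '-.008 .1 0 0 0 0;-.008 .2 0 0 0 0;-.008 .3 0 0 0 0;-.008 .4 0 0 0 0;-.008 .4 0 0 0 0'
python3 - <<'E'
from h import *
for n in ("scene","side","wrist"): grab(n,n+"13")
crop("scene13","scene13a",250,350,200,300,7)
crop("side13","side13a",300,420,100,200,6)
s=state();print(s["clock"],s["position"],s["tool_rot"])
E
```

```text
clock: 33.72
position: [0.6225, -0.1666, 0.2153]
tool_rot: [3.141, -0.001, -3.075]
ft_force: [-0.1, 0.3, -0.4]
grip_width: 0.029
33.875 [ 0.62266293 -0.16782796  0.21522932] [-3.14151196e+00 -8.17697791e-04 -3.07631660e+00]
```

View pics/scene13a.png

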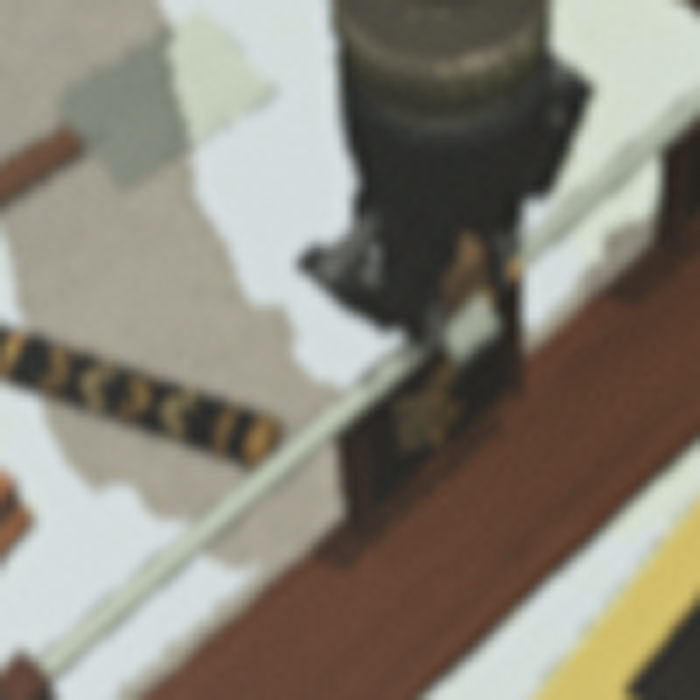

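View pics/side13a.png

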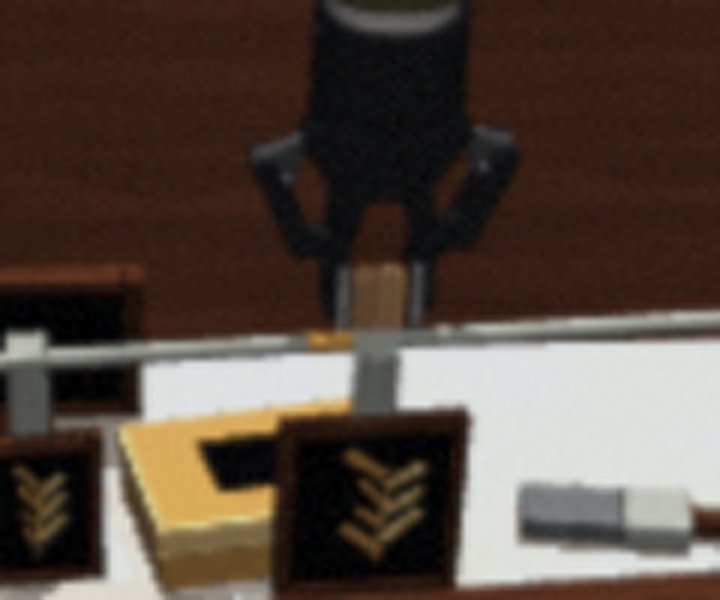

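View pics/wrist13.png

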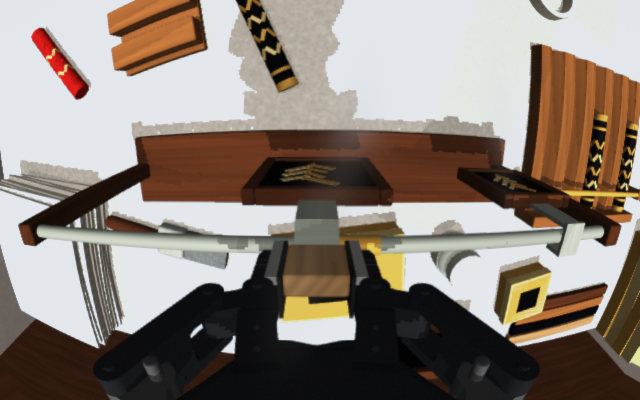

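```bash
python3 -m creep '0 .05 0 0 0 0;0 .1 0 0 0 0;0 .138 0 0 0 0;0 .138 0 0 0 0;0 .138 0 0 0 0'
python3 - <<'E'
from h import *
for n in ("side","wrist"): grab(n,n+"14")
crop("side14","side14a",330,400,120,180,10)
crop("wrist14","wrist14a",230,410,190,310,4)
s=state();print(s["clock"],s["position"],s["tool_rot"],s["ft_force"])
E
```

```text
clock: 34.5
position: [0.6221, -0.1543, 0.2155]
tool_rot: [-3.141, -0.0, -3.076]
ft_force: [-0.7, -0.0, -1.1]
grip_width: 0.0286
34.6 [ 0.62207446 -0.15435529  0.21550334] [-3.14107571e+00  2.70718629e-05 -3.07656773e+00] [-0.2959047   0.10299326 -1.82718182]
```

View pics/side14a.png

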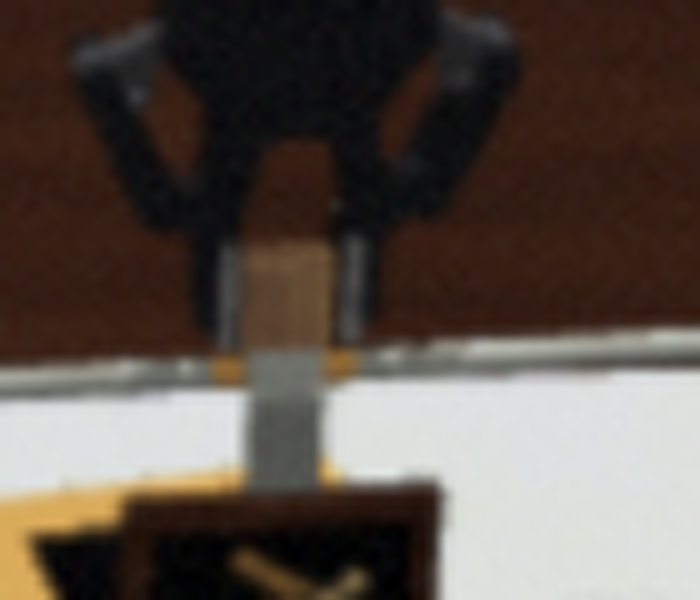

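View pics/wrist14a.png

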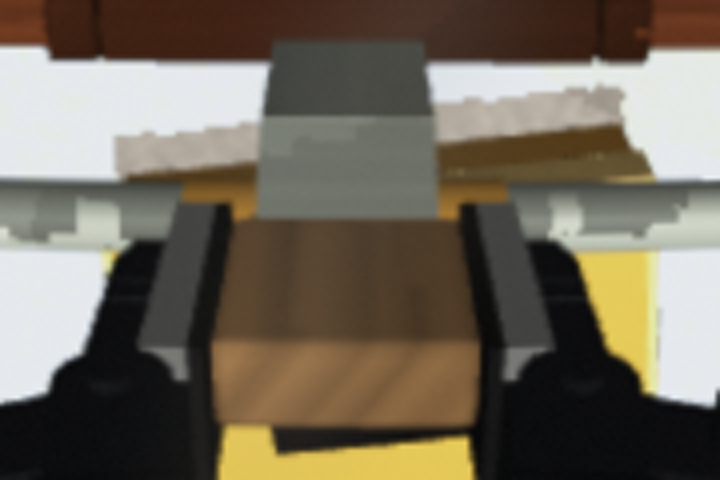

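```bash
python3 -m creep '0 0 .008 0 0 0;0 0 .008 0 0 0'; python3 -m creep '0 0 0 0 0 0;0 0 0 0 0 0;0 0 0 0 0 0;0 0 0 0 0 0' 0.15; python3 -m creep '0 0 -.2 0 0 0;0 0 -.5 0 0 0;0 0 -.8 0 0 0;0 0 -.8 0 0 0'
python3 - <<'E'
from h import *
for n in ("side","wrist"): grab(n,n+"15")
crop("side15","side15a",330,400,120,180,10)
E
```

```text
clock: 34.85
position: [0.622, -0.1545, 0.2151]
tool_rot: [-3.141, 0.0, -3.077]
ft_force: [-1.3, 0.3, 1.5]
grip_width: 0.0292
clock: 35.35
position: [0.6221, -0.1543, 0.2147]
tool_rot: [-3.141, 0.0, -3.076]
ft_force: [-0.6, -0.7, -0.1]
grip_width: 0.0489
clock: 35.85
position: [0.6233, -0.1546, 0.2976]
tool_rot: [-3.139, 0.005, -3.076]
ft_force: [-0.3, 0.3, -0.4]
grip_width: 0.0488
```

View pics/side15a.png

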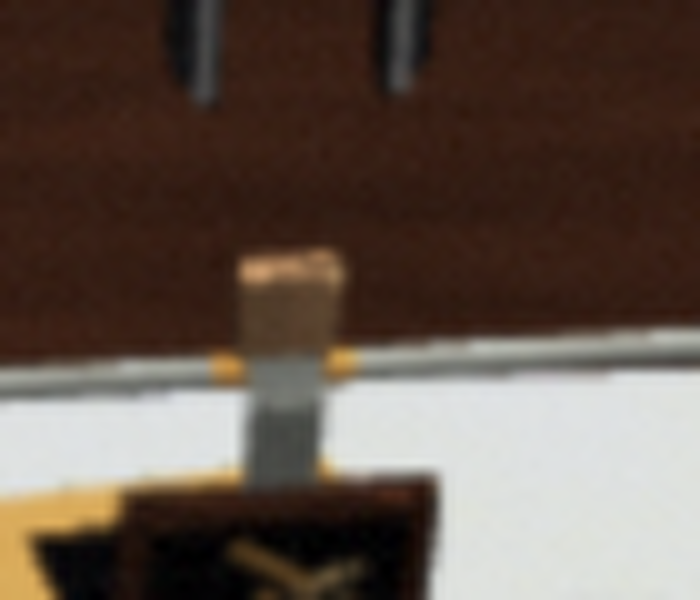

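View pics/wrist15.png

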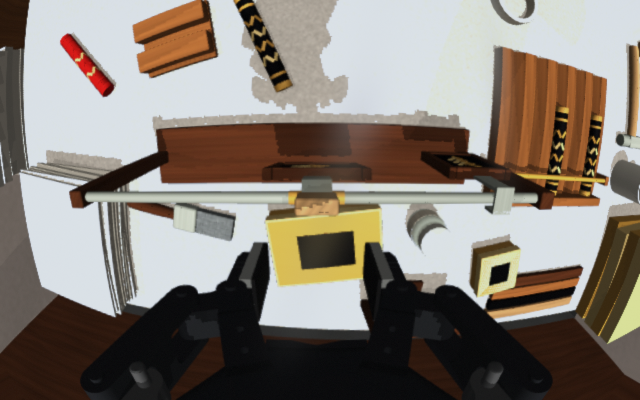

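```bash
python3 - <<'E'
from h import *
plan([0.449,-.2475,0.13],np.pi+np.radians(27.5))
E
```

```text
[ 0.895 -0.408  0.822] [-0.0002  0.     -0.099 ] rows>=2.1
[ 0.959 -0.216  0.822] [-0.0002  0.     -0.099 ] rows>=2.1
t 35.95 j [-0.37  0.45  0.39  1.52 -0.   -0.43] p [ 0.6222 -0.1543  0.2944] rpy [-3.141  0.    -3.076] w 0.0492 F [-0.3  0.4 -0.7]
```

```bash
python3 -m creep '.45 -.2 0 0 0 -.05;.89 -.41 0 0 0 -.099;.89 -.41 0 0 0 -.099' 0.06; python3 -m creep '.5 -.1 .1 0 0 -.05;.96 -.216 .6 0 0 -.099;.96 -.216 .8 0 0 -.099;.96 -.216 .8 0 0 -.099'; python3 -m creep '0 0 .5 0 0 0;0 0 .84 0 0 0;0 0 .84 0 0 0;0 0 .84 0 0 0'
python3 tubes.py w16; python3 - <<'E'
from h import *
plan([0.449,-.2475,0.0105],np.pi+np.radians(27.5))
E
```

```text
clock: 36.33
position: [0.533, -0.2016, 0.2936]
tool_rot: [3.14, -0.003, -2.872]
ft_force: [1.0, 0.9, 0.5]
grip_width: 0.0453
clock: 36.83
position: [0.448, -0.2466, 0.2122]
tool_rot: [3.137, -0.002, -2.663]
ft_force: [0.8, -0.2, 0.6]
grip_width: 0.045
clock: 37.33
position: [0.4509, -0.2481, 0.1325]
tool_rot: [-3.139, 0.001, -2.661]
ft_force: [-0.2, -0.3, -0.5]
grip_width: 0.0451
[ 360   57   96   73 2015] [ 0.338  -0.2154] [0.098  0.0181] deg 87.6 [109.  71.  45.] grip [ 0.3372 -0.2354]
[ 149   84  113  112 2731] [ 0.4551 -0.3573] [0.089  0.0926] deg -72.7 [83. 48. 24.] grip [ 0.4492 -0.3382]
[ 303  126   29  159 4199] [ 0.4674 -0.2378] [0.15   0.0247] deg 27.7 [81. 72. 53.] grip [ 0.4496 -0.2471]
37.375 [ 0.45102757 -0.24838417  0.13282289] [-3.13811397e+00  1.31310913e-03 -2.66121452e+00]
[0.008 0.011 0.612] [-0.0008  0.0003  0.0001] rows>=1.0
[0.007 0.01  0.612] [-0.0008  0.0003  0.0001] rows>=1.0
t 37.38 j [-0.66  0.25 -0.29  1.03 -0.   -1.14] p [ 0.451  -0.2484  0.1328] rpy [-3.138e+00  1.000e-03 -2.661e+00] w 0.0451 F [-0.3 -0.5  0.7]
```

View pics/w16.png

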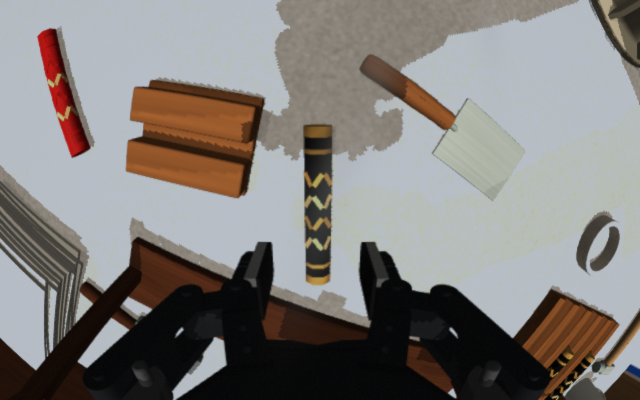

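```bash
python3 -m creep '.01 .01 .4 0 0 0;.01 .01 .8 0 0 0;.01 .01 .8 0 0 0'; python3 -m creep '0 0 .2 0 0 0;0 0 .41 0 0 0;0 0 .41 0 0 0;0 0 .41 0 0 0'
```

```text
clock: 37.75
position: [0.4471, -0.2464, 0.05]
tool_rot: [3.139, -0.001, -2.662]
ft_force: [0.2, -0.3, 0.2]
grip_width: 0.0449
clock: 38.25
position: [0.4493, -0.2483, 0.0118]
tool_rot: [-3.138, 0.001, -2.662]
ft_force: [0.6, 0.1, -0.3]
grip_width: 0.0453
```

```bash
python3 -m creep '0 0 0 0 0 0;0 0 0 0 0 0;0 0 0 0 0 0;0 0 0 0 0 0' -0.9;python3 -m creep '0 0 -.5 0 0 0;0 0 -1 0 0 0;0 0 -1 0 0 0;0 0 -1 0 0 0'
python3 - <<'E'
from h import *
p,d,T=grab("wrist","w17");P=cloud("wrist",d,T)
for v in range(160,345,30):
    print(v,((P[v,317]-T[:3,3])@T[:3,:3]).round(4))
plan([0.43,0.0,0.112],np.pi+.2)
E
```

```text
clock: 38.75
position: [0.449, -0.2481, 0.0115]
tool_rot: [-3.138, 0.001, -2.662]
ft_force: [-0.5, 0.8, 7.2]
grip_width: 0.0215
clock: 39.25
position: [0.4478, -0.2471, 0.1098]
tool_rot: [-3.141, -0.0, -2.662]
ft_force: [-0.1, 0.1, -1.2]
grip_width: 0.0215
160 [ 0.0527  0.0013 -0.0141]
190 [ 0.0391  0.0014 -0.0136]
220 [ 0.0244  0.0014 -0.0124]
250 [ 0.0095  0.0014 -0.0137]
280 [-0.0077  0.0014 -0.0136]
310 [-0.0277  0.0015 -0.0131]
340 [-0.0511  0.0015 -0.0126]
[-0.329  0.756 -0.01 ] [ 0.0001 -0.0002  0.0445] rows>=1.3
[-0.257  0.783 -0.01 ] [ 0.0001 -0.0002  0.0445] rows>=1.3
[-0.183  0.804 -0.01 ] [ 0.0001 -0.0002  0.0445] rows>=1.3
t 39.3 j [-0.66  0.26 -0.33  0.98 -0.   -1.14] p [ 0.4472 -0.2467  0.1089] rpy [ 3.141e+00 -1.000e-03 -2.662e+00] w 0.0214 F [-1.2  0.1 -2.5]
```

View pics/w17.png

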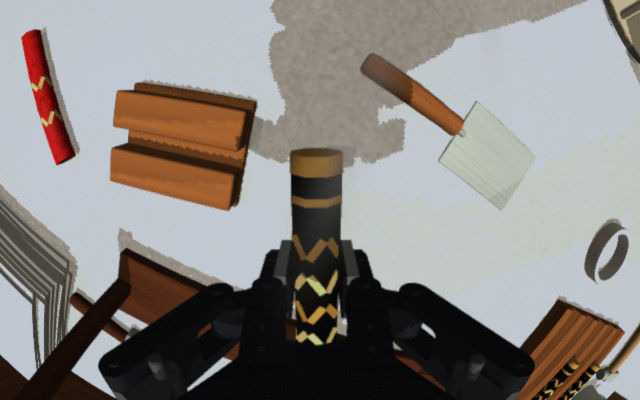

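```bash
python3 -m creep '-.3 .7 0 0 0 .0445;-.3 .756 0 0 0 .0445;-.3 .756 0 0 0 .0445'; python3 -m creep '-.257 .783 0 0 0 .0445;-.257 .783 0 0 0 .0445';python3 -m creep '-.18 .8 0 0 0 .0445;-.18 .8 0 0 0 .0445;-.18 .8 0 0 0 .0445'
python3 - <<'E'
from h import *
plan([0.470,0.1427,0.11],np.pi+.0545)
E
```

```text
clock: 39.67
position: [0.4385, -0.1647, 0.1085]
tool_rot: [3.14, -0.002, -2.752]
ft_force: [0.5, 0.1, 0.2]
grip_width: 0.0215
clock: 39.92
position: [0.4331, -0.0829, 0.1089]
tool_rot: [3.141, -0.002, -2.848]
ft_force: [0.2, -0.4, -1.1]
grip_width: 0.0215
clock: 40.3
position: [0.4282, -0.0019, 0.1093]
tool_rot: [-3.141, -0.0, -2.939]
ft_force: [-0.1, -0.1, -0.8]
grip_width: 0.0217
[-0.35   0.666 -0.004] [-0.0002 -0.0001  0.0354] rows>=1.2
[-0.3    0.69  -0.004] [-0.0002 -0.0001  0.0354] rows>=1.2
t 40.3 j [-0.19  0.11 -0.52  0.94 -0.   -0.39] p [ 0.4282 -0.0019  0.1093] rpy [-3.141 -0.    -2.939] w 0.0217 F [-0.1 -0.1 -0.8]
```

```bash
python3 -m creep '-.35 .667 0 0 0 .0354;-.35 .667 0 0 0 .0354'; python3 -m creep '-.3 .69 0 0 0 .0354;-.3 .69 0 0 0 .0354;-.3 .69 0 0 0 .0354;-.3 .69 0 0 0 .0354'
python3 - <<'E'
from h import *
plan([0.493,0.144,0.035],np.pi+.0545)
E
```

```text
clock: 40.55
position: [0.4508, 0.0707, 0.1095]
tool_rot: [-3.141, 0.001, -3.014]
ft_force: [-0.1, 0.1, -0.6]
grip_width: 0.0216
clock: 41.05
position: [0.4698, 0.1407, 0.1092]
tool_rot: [-3.14, -0.001, -3.091]
ft_force: [0.2, -0.8, -0.3]
grip_width: 0.0218
[-0.234  0.022  0.742] [-0.0006 -0.0005 -0.0018] rows>=1.2
t 41.05 j [ 0.13  0.23 -0.38  0.96 -0.    0.08] p [0.4698 0.1407 0.1092] rpy [-3.140e+00 -1.000e-03 -3.091e+00] w 0.0218 F [ 0.2 -0.8 -0.3]
```

```bash
python3 -m creep '-.23 .02 .3 0 0 -.002;-.23 .02 .65 0 0 -.002;-.23 .02 .72 0 0 -.002;-.23 .02 .72 0 0 -.002'; python3 -m creep '0 0 .03 0 0 0;0 0 .06 0 0 0;0 0 .08 0 0 0;0 0 .08 0 0 0'; python3 -m creep '0 0 .01 0 0 0;0 0 .02 0 0 0;0 0 .02 0 0 0'
```

```text
clock: 41.55
position: [0.4925, 0.1444, 0.0377]
tool_rot: [-3.141, -0.001, -3.087]
ft_force: [0.5, 0.3, -0.4]
grip_width: 0.0215
clock: 42.05
position: [0.4929, 0.1455, 0.0296]
tool_rot: [-3.141, -0.0, -3.085]
ft_force: [-0.3, 0.3, -0.9]
grip_width: 0.0216
clock: 42.42
position: [0.4933, 0.1451, 0.0279]
tool_rot: [-3.14, 0.001, -3.086]
ft_force: [-0.7, -1.6, 4.0]
grip_width: 0.0215
```

```bash
python3 -m creep '0 -.005 -.01 0 0 0;-.15 -.01 -.01 0 0 0;-.3 -.01 -.01 0 0 0;-.45 -.01 -.01 0 0 0;-.56 -.01 -.01 0 0 0'; python3 -m creep '-.03 -.005 0 0 0 0;-.06 -.005 0 0 0 0;-.08 -.005 0 0 0 0;-.08 -.005 0 0 0 0'; python3 -m creep '-.02 0 0 0 0 0;-.04 0 0 0 0 0;-.04 0 0 0 0 0'
```

```text
clock: 43.05
position: [0.5505, 0.1477, 0.0283]
tool_rot: [-3.141, 0.001, -3.086]
ft_force: [-0.1, 0.2, -1.1]
grip_width: 0.0213
clock: 43.55
position: [0.5569, 0.1475, 0.0286]
tool_rot: [-3.141, 0.0, -3.085]
ft_force: [0.5, -0.6, -1.1]
grip_width: 0.0213
clock: 43.92
position: [0.5573, 0.1475, 0.0275]
tool_rot: [-3.141, -0.007, -3.085]
ft_force: [-8.1, -1.6, 1.0]
grip_width: 0.0219
```

```bash
python3 -m creep '-.02 0 0 0 0 0;-.03 0 0 0 0 0;-.03 0 0 0 0 0';  python3 -m creep '.025 0 0 0 0 0;.025 0 0 0 0 0'; python3 -m creep '0 0 0 0 0 0;0 0 0 0 0 0;0 0 0 0 0 0' 0.0; python3 -m creep '0 0 -.4 0 0 0;0 0 -.8 0 0 0;0 0 -.8 0 0 0;0 0 -.8 0 0 0'
python3 - <<'E'
from h import *
p,d,T=grab("wrist","w18")
plan([0.44,0.245,0.27],np.pi+.0545)
E
```

```text
clock: 44.3
position: [0.5572, 0.1474, 0.0271]
tool_rot: [-3.14, -0.012, -3.085]
ft_force: [-14.7, -0.7, 5.9]
grip_width: 0.0215
clock: 44.55
position: [0.5573, 0.1475, 0.0275]
tool_rot: [-3.141, -0.007, -3.085]
ft_force: [-9.1, -0.2, 1.0]
grip_width: 0.022
clock: 44.92
position: [0.5624, 0.1478, 0.029]
tool_rot: [-3.141, 0.002, -3.086]
ft_force: [-1.2, -0.7, 0.4]
grip_width: 0.0428
clock: 45.42
position: [0.5616, 0.1477, 0.1085]
tool_rot: [-3.141, 0.001, -3.086]
ft_force: [-0.7, 0.1, 0.3]
grip_width: 0.0425
[ 0.577  0.519 -0.811] [-0.0001 -0.0003  0.0004] rows>=1.8
[ 0.577  0.519 -0.811] [-0.0001 -0.0003  0.0004] rows>=1.8
t 45.48 j [ 0.12  0.39 -0.16  1.03 -0.    0.06] p [0.561  0.1477 0.1077] rpy [-3.141e+00 -1.000e-03 -3.086e+00] w 0.0426 F [ 0.4  1.3 -0.1]
```

View pics/w18.png

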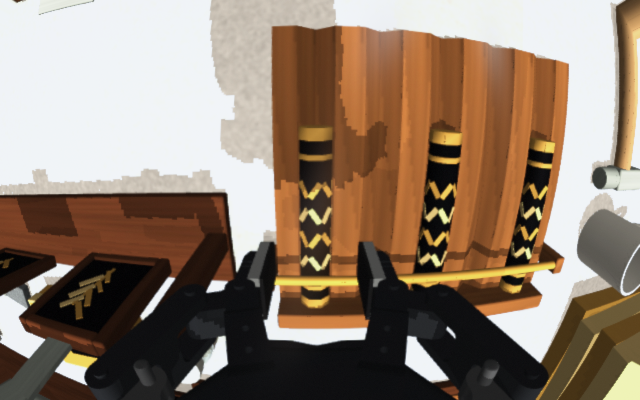

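```bash
python3 -m creep '.3 .25 -.8 0 0 0;.57 .52 -.8 0 0 0;.57 .52 -.8 0 0 0'; python3 -m creep '.57 .52 -.8 0 0 0;.57 .52 -.8 0 0 0;.57 .52 -.8 0 0 0;.57 .52 -.8 0 0 0'
python3 - <<'E'
from h import *
from tray import fit
p,d,T=grab("wrist","w19");grab("scene","scene19");grab("side","side19")
crop("scene19","scene19a",230,450,130,310,3)
P=cloud("wrist",d,T);Z=P[...,2]
c,s=np.cos(.053),np.sin(.053);D=P[...,:2]-[.5478,.2476]
L=np.stack([D[...,0]*c+D[...,1]*s,-D[...,0]*s+D[...,1]*c],-1)
for y0 in(-.1,0,.1):
    m=(abs(L[...,1]-y0)<.012)&(L[...,0]<.055)&(Z>.033)&(Z<.046);Q=L[m];print(y0,m.sum(),"rear x",np.percentile(Q[:,0],[0,1,3]).round(4),"y",np.median(Q[:,1]).round(4),"topz",np.median(Z[m]).round(4))
m=(abs(L[...,1])<.12)&(Z>.046)&(Z<.054)&(L[...,0]>.08)&(L[...,0]<.13);print("stop x",np.percentile(L[m][:,0],[1,5,95,99]).round(4))
s=state();print(s["clock"],s["position"])
crop("w19","w19a",200,440,150,350,3)
E
```

```text
clock: 45.85
position: [0.5001, 0.1982, 0.1896]
tool_rot: [3.141, 0.001, -3.082]
ft_force: [0.7, -0.6, 0.4]
grip_width: 0.0425
clock: 46.35
position: [0.442, 0.2448, 0.2668]
tool_rot: [-3.14, -0.002, -3.086]
ft_force: [0.6, 0.0, 0.4]
grip_width: 0.0427
-0.1 889 rear x [-0.0512 -0.0507 -0.0501] y -0.0993 topz 0.039
0 1216 rear x [-0.0514 -0.0506 -0.0495] y -0.0 topz 0.0388
0.1 782 rear x [-0.0513 -0.0507 -0.0494] y 0.0991 topz 0.0387
stop x [0.0988 0.0995 0.1138 0.1148]
46.5 [0.44185859 0.24438903 0.26651885]
```

View pics/w19.png

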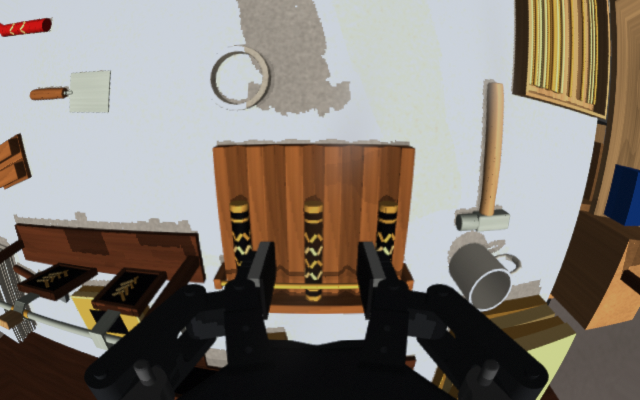

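View pics/scene19a.png

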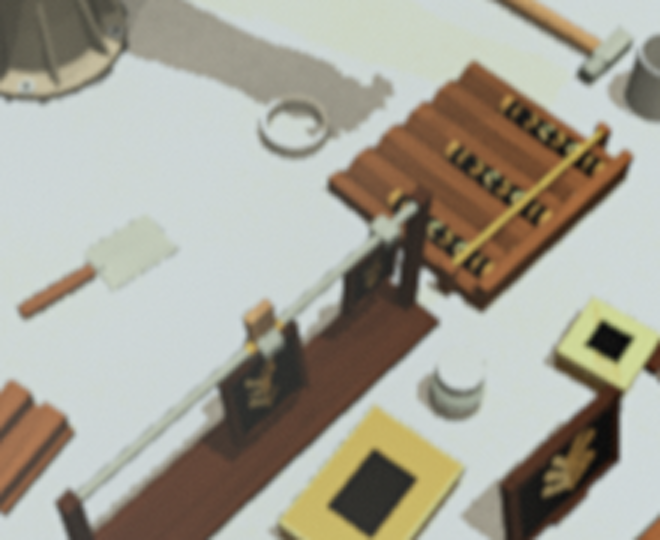

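```bash
python3 - <<'E'
from h import *
a,_,_=grab("side","side20");z=np.load("pics/side19.npz")["p"]
print("diff",np.abs(a[100:230,300:420].astype(int)-z[100:230,300:420]).mean())
crop("side20","side20a",330,400,120,180,10)
i=cv2.imread("pics/side20a.png");j=cv2.imread("pics/scene19.png");cv2.imwrite("pics/mix.png",np.vstack([cv2.resize(i,(640,200*640//640)) if 0 else i[150:350,:640],j]))
E
```

```text
diff 1.4362179487179487
```

View pics/mix.png

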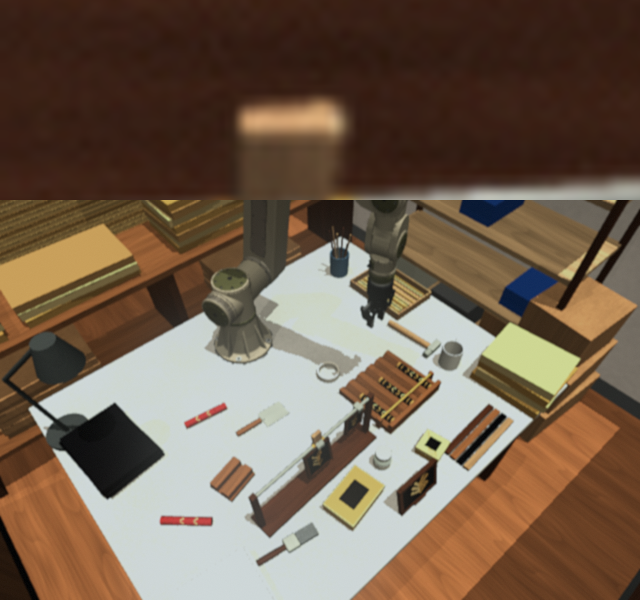

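View pics/side20a.png

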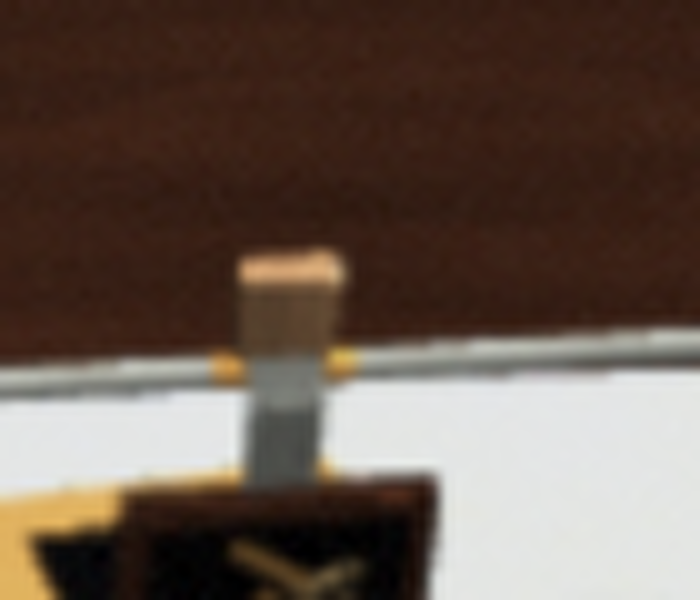

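The strap sits between equal brass ends (212–247 on the left, 323–358 on the right), and the picture hangs still.

```bash
python3 -c "
from rig import *
print(job_done())"
```

```text
the job is handed in; nothing more can be done
None
```

The job is handed in at about 47 s of the 210 s allowed: three tubes are home in the tray and the picture hangs centred on the brass sleeve. No verdict is reported back.

- **Tubes:** Only three black tubes were on the counter. They lie in the grooves at y = +100, 0 and −100 mm. I slid each under the keeper bar until it pressed on the stop with about 14 N.
- **Tube check:** The last wrist view puts the tops at 39 mm and all rear ends at tray x = −51 mm. The ideal is −50 mm, and the 1 mm difference is about one pixel of edge blur.
- **Picture:** I lifted it by the tab and hooked it about 68 mm from the right-hand post. I then slid it along the rail and let go. For the last few millimetres the hand carried nearly all its weight, so the hook may have risen about 0.3 mm off the bar, but it never came off the rail.
- **Picture check:** The brass showing either side of the strap is equal to within about 0.5 mm. Two side pictures in a row show it still.
- **Everything else:** The red look-alikes and the bystanders look untouched in the last scene picture. I saw no tube get knocked aside, and no check failed.

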